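# Fish the brass knob collar out of the thimble case

### The arm

A 6-joint arm with a two-finger parallel gripper is mounted at the origin on the work surface. World frame = base frame: x ahead of the robot, y to its left, z up, the work surface at z = 0. Lengths are in mm, angles in rad, forces in N, time in s.
With the tool pointing down it reaches from about 300 to 1000 mm from the base axis. Payload 5.1 kg.
Tool frame: the origin (TCP) lies on the centre line of the jaws, within the pads' length; the fingertips stand 14 mm ahead of it and the grasp point (between the pads) lies 5 mm behind it (ctrl.tip_reach is the distance from the TCP to the fingertips, in mm); z points along the fingers, y is the direction in which the jaws open and shut (so a half turn about z gives the same grasp; the last joint's range is limited). The gripper opens to 95 mm and grips with 3 to 60 N. Pads are 20 mm wide; open, the fingers measure 119 mm over their backs; the gripper's body (75 mm by 180 mm) begins 59 mm behind the grasp point.
Start: joints at [-1.329, 0.124, 1.65, -0, 1.367, -0.083], TCP at [207.395, -616.013, 228.656] pointing down, gripper open.
Joint ranges: [-2.61, 2.61], [-1.02, 2.33], [0.03, 2.71], [-1.35, 4.49], [0.32, 2.68], [-2.91, 2.91]. Speed limits (rad/s): [2.57, 2.57, 3.14, 3.14, 3.14, 3.14].

### API

Orientations are given as [roll, pitch, yaw] about the fixed x, y, z axes, in that order (R = Rz(yaw) Ry(pitch) Rx(roll)).
In Python, from plant import ctrl gives the robot as it stands.
- The arm moves only by the tool apply_moves, never from a script. Its argument "increments" is a list that holds one entry, the list of rows, each a list of 7 numbers: the turn, a rotation vector about the tool's x, y, z each as a share of pi rad, from -1 to 1, then the shift along the tool's x, y, z each as a share of 200 mm, from -1 to 1, then the closure, from 0 (fully open) to 1 (shut). A call has 1 to 8 rows; each row is the pose to reach, as a shift and turn from the pose measured when the call began, along the tool's axes at that moment, turning the shorter way round; what a row does not reach only later rows make up. A row lasts 1/10 s, in which the tool goes at most 50 mm and 8.59 degrees, less where a joint would pass 70% of its speed; a pose out of reach is approached as far as the arm can. A call with a number of a shift or a turn outside -1 to 1 is refused whole. A call with a gripper value outside its range is refused whole. The fingers move at their own pace and stop on an object; "force" is the grip in N (left out, the last holds). Time passes only in rows, so rows that repeat a pose let the fingers close. It gives the time, the measured TCP pose, the force and the opening at its end, in the units of the state.
- ctrl.sense(): the state, without advancing time (a new reading comes with each control period).
- ctrl.grab_frame(name): name is "side" or "top"; returns the picture (384x512x3 uint8, red, green, blue); there is no depth.
- ctrl.calibration(name): a dict with "vfov" (degrees; the focal length in pixels is half the picture's height over the tangent of half this angle, whatever the lens; pixels are square), "cx", "cy" (the principal point, pixels), "world_from_camera" (4x4, takes a point from camera to world coordinates). Camera axes: x right, y down, z forward; pixel columns grow to the right and rows downward; lengths in mm; the calibration is good to about 2 mm. A picture is of the moment at which its call begins. calibration takes no time and is no camera call.
- ctrl.hand_in(): hands the job in, once; it reports no verdict.
The state is a dict: "time_s": time; "q": joint angles; "joint_velocities": joint speeds; "joint_efforts": joint torques, N m; "position": TCP position; "orientation": TCP orientation; "ft_force": force on the tool from outside, world axes, zero at the start; "moment": the same for the moment, N m; "width": finger opening in mm.
Only numpy, scipy, OpenCV 4.12 (cv2) and the standard library are available. Lean on these libraries where they do the work, as an engineer would, in place of code of your own. Each camera call takes 0.05 s, during which the arm holds its last target.

### The job

The flat brass collar of the cabinet's glass knob has slipped behind the fixed front pane of the little glass display case. Take the long hook from its silver rest, reach it in under the pane and, keeping the hook light on the glass, draw the collar out over the raised bead until it lies flat in the open on the front of the glass shelf; then lay the hook back on its rest. Do not touch the collar with the fingers, do not strain the glass, and leave the thimbles, egg, bird and cabinet door as they are.

Things in the scene. Friction and masses are not known exactly. Their poses are not given: they have to be found in the camera images.
- case: Clear glass display case with brass edges, fixed on a pale glass shelf plate. Origin: on the plate's face below the middle of the front pane; x points into the case (away from the robot), y along the pane, z up. Plate's face: 12 to 18 mm above the work surface, x -115 to +140, y -140 to +140 mm. Glass sides (y +-135), back (x 130), roof (top z 125). Rigid; bears a light touch only (few newtons).
- guard_edge (a point): Middle of the lower edge of the fixed front pane (the guard), 66 mm above the plate; axes as the case. Pane and brass edge 7 mm thick, up to 120 mm above the plate. The way in is the gap below, between posts at y +-135 mm. On the plate right below the pane, along y, lies a hand-made glass bead: a smooth low rib, up to 48 mm wide (x +-24); its height is 1.5 to 6 mm and must be felt.
- rose_mid (a point): Centre (half-way up) of the dropped brass collar: a flat ring, 40 mm outside diameter, 16 mm hole, 4 mm thick, about 35 g; z is the ring's axis. It starts lying flat on the shelf plate, 48 to 65 mm behind the front pane.
- rod_grip (a point): Centre of the long hook's handle: 100 mm long (along x), 16 wide (y, flat sides), 24 high. x points to the working end, z up. From its front end a 6 mm steel wire shank runs on, then down: round tip at x 140, 34 mm below the axis. It is hand-bent by up to 0.08 rad up or down at the handle's end (tip up to 7 mm too high or low): feel for the tip. Stiff; 150 g, balance 20 mm ahead.
- rest_mid (a point): Fixed silver rest of the hook: point midway between the tops of its two cross bars, 40 mm above the work surface. Bars (7 mm thick, along y) at x -40 and +40 mm; horns at y -22 and +22 mm rise 18 mm above the bars, 36 mm clear between them. The hook lies on both bars, pointing along about +x, handle centre 12 mm above this point (within 10 mm sideways), bent end hanging free.
- lavender_mid (a point): Centre of the lavender porcelain thimble, 25 mm high, 19 mm wide, standing on the shelf plate to one side. Leave alone.
- gilt_mid (a point): Centre of the gilt brass thimble, 25 mm high, 19 mm wide, standing on the shelf plate to one side. Leave alone.
- egg_mid (a point): Centre of the black onyx egg on its gilt foot, 51 mm high, 35 mm wide, on the roof of the case. Leave alone.
- bird_mid (a point): Centre of the frosted crystal bird, 51 mm high, about 70 mm long, on the roof of the case. Leave alone.
- cab_door0_handle (a point): Cut glass knob of the mahogany cabinet's door, which stands ajar. Leave alone.

How it is judged (in metres and radians):
On the way, in this order (a step that is already met when the one before it is completed fails the run):
1. the hook is taken off its rest (distance between rod_grip and rest_mid above 0.08 m), for 0.1 s.
2. the collar is drawn out and lies flat on the shelf in front of the bead (x of rose_mid in the frame of case between -0.095 and -0.032 m and z of rose_mid in the frame of case below 0.0055 m and angle between rose_mid's own z axis and vertical below 0.08 rad), for 0.2 s.
At the end, for the whole second after the job is handed in: The collar lies flat on the shelf plate in front of the bead (its centre 32 to 95 mm in front of the pane) and the hook lies at rest on both bars of its rest, handle centre within 25 mm of the middle of the rest and within 20 degrees of its direction (all of step 2 and z of rose_mid in the frame of case above -0.002 m and horizontal distance between rod_grip and rest_mid below 0.025 m and z of rod_grip in the frame of rest_mid between 0.007 and 0.017 m and angle between the x axis of rod_grip and the x axis of rest_mid, either way round below 0.35 rad and linear speed of rod below 0.02 m/s); the robot touches nothing.
It fails at once if the hook strains the glass: it presses or pulls on the case or its shelf with more than 6 N (contact force between rod and case above 6 N).
It fails at once if the arm or gripper presses on the case with more than 9 N (contact force between the arm and case above 9 N).
It fails at once if the fingers touch the collar (contact force between the fingers and rose above 0.5 N).
It fails at once if an ornament is disturbed (moved more than 8 mm) (distance of any of lavender_mid, gilt_mid, egg_mid, bird_mid from where it was at the start of the episode above 0.008 m).
It fails at once if the cabinet door is moved (its knob by more than 10 mm) (distance of cab_door0_handle from where it was at the start of the episode above 0.01 m).
It also fails if it takes over 72 s, if anything falls off the work surface, if the arm or the gripper's body presses on something with over 40 N, if the wrist force passes 120 N, or if a joint passes its speed limit or range.

## Working session

There is one attempt and no reset: what is moved stays moved. The work goes in short steps, Python scripts to look and compute and a tool call to move; the robot and the scene stay as the last step left them, time stands still between calls to the robot, and variables do not carry over. Pictures are saved under pics/ and viewed, and the job is handed in when it is done.

Besides the shell and the picture viewer there is one more tool, called as name(argument=value, ...) on one line, values as JSON. apply_moves: Moves the arm, as the interface text tells. Shift numbers are shares of 200 mm and turn numbers shares of pi rad, none past 1 either way. Its arguments: {"type":"object","properties":{"increments":{"type":"array"},"force":{"type":"number"}},"required":["increments"]}

```bash
ls -la && mkdir -p pics && python3 - <<'E'
from plant import ctrl
import cv2, numpy as np
s=ctrl.sense()
for k,v in s.items(): print(k,v)
for n in ("side","top"):
    im=ctrl.grab_frame(n)
    cv2.imwrite(f"pics/{n}0.png",im[:,:,::-1])
    c=ctrl.calibration(n); print(n,c)
print(ctrl.tip_reach)
E
```

```text
total 12
drwxr-xr-x  3 agent agent 4096 Dec  5 18:23 .
drwxr-xr-x 23 root  root  4096 Dec  5 18:23 ..
drwxr-xr-x  2 agent agent 4096 Dec  5 18:23 pics
time_s 0.0
q [-1.32858231e+00  1.24484125e-01  1.65167021e+00 -2.58724172e-05
  1.36748109e+00 -8.26035531e-02]
joint_velocities [-0.0009484  -0.00212025  0.00131683 -0.00222064 -0.00029012 -0.00029714]
joint_efforts [ 3.03453904e-03 -4.17608428e+01 -3.59928060e+01  7.76147121e-02
  4.92823287e-02 -1.63666714e-04]
position [ 207.25502831 -615.42863667  227.40283191]
orientation [-3.13955476e+00 -1.43305817e-04  3.24822677e-01]
ft_force [-0.08933584  0.63007743  0.72138225]
moment [-0.00951956  0.02639443  0.00171578]
width 95.16568428482815
side {'vfov': 52.59633897556844, 'cx': 256.65817304938264, 'cy': 196.2483966572692, 'world_from_camera': array([[ 1.15403634e-01,  7.70881217e-01, -6.26437666e-01,
         1.22426575e+03],
       [ 9.93148964e-01, -1.01203023e-01,  5.84215987e-02,
         3.91238061e+01],
       [-1.83612726e-02, -6.28887984e-01, -7.77279079e-01,
         9.30001021e+02],
       [ 0.00000000e+00,  0.00000000e+00,  0.00000000e+00,
         1.00000000e+00]])}
top {'vfov': 47.520103042049016, 'cx': 256.77688006830766, 'cy': 189.396667244091, 'world_from_camera': array([[ 9.14919805e-04, -9.92986852e-01,  1.18221291e-01,
         4.42658374e+02],
       [-9.99851949e-01,  1.12298268e-03,  1.71702692e-02,
         7.76257720e+01],
       [-1.71826120e-02, -1.18219498e-01, -9.92838813e-01,
         1.52111247e+03],
       [ 0.00000000e+00,  0.00000000e+00,  0.00000000e+00,
         1.00000000e+00]])}
14.0
```

View pics/side0.png

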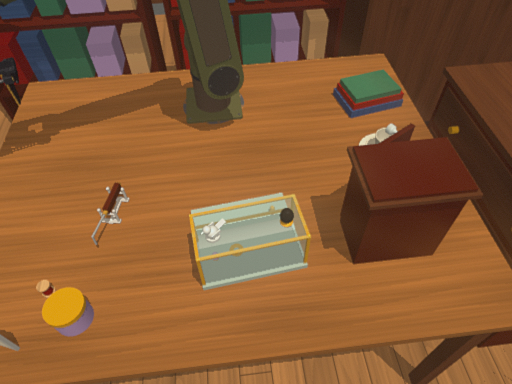

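View pics/top0.png

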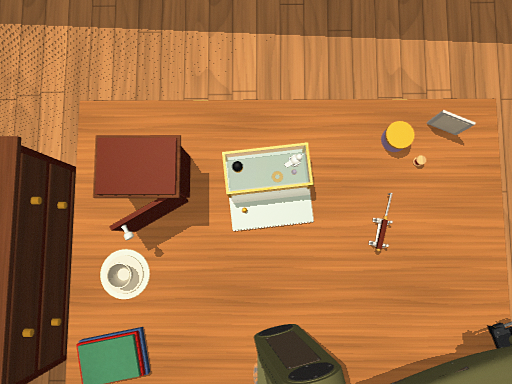

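The side view shows the arm, with the hook on its rest at about (110,205) and the case around (250,240). The top view shows the case around (268,185), the collar seen through the roof near (277,176), the hook at (382,225), and the gilt thimble near (245,210). I'll zoom in next.

```bash
python3 - <<'E'
import cv2
t=cv2.imread("pics/top0.png"); s=cv2.imread("pics/side0.png")
def crop(im,x0,y0,x1,y1,f,n):
    c=cv2.resize(im[y0:y1,x0:x1],None,fx=f,fy=f,interpolation=cv2.INTER_CUBIC); cv2.imwrite(n,c); print(n,c.shape)
crop(t,215,135,325,240,5.5 and 5,"pics/tcase.png")
crop(t,360,185,400,255,8,"pics/thook.png")
crop(s,180,185,320,290,5,"pics/scase.png")
crop(s,80,170,140,250,7,"pics/shook.png")
E
```

```text
pics/tcase.png (525, 550, 3)
pics/thook.png (560, 320, 3)
pics/scase.png (525, 700, 3)
pics/shook.png (560, 420, 3)
```

View pics/tcase.png

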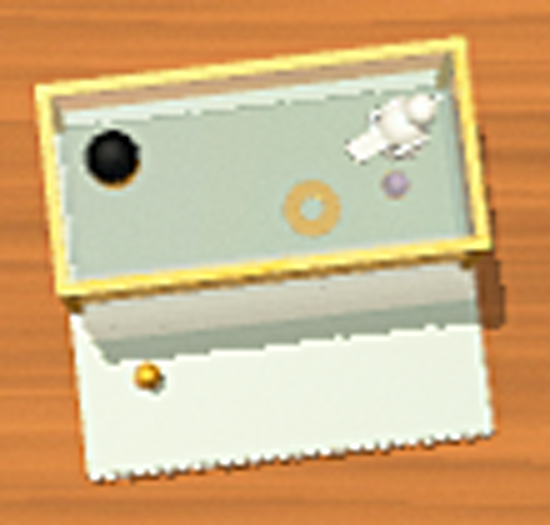

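View pics/thook.png

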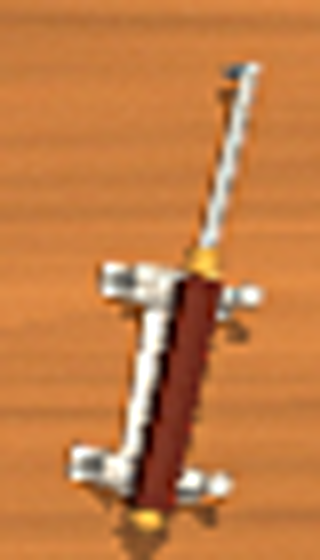

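View pics/scase.png

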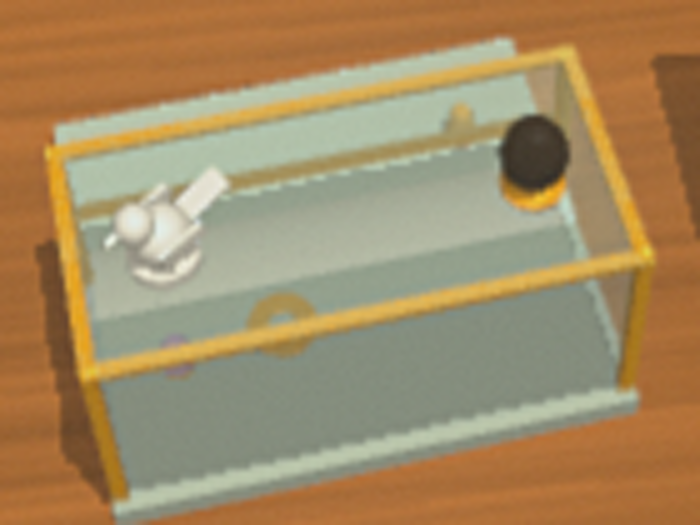

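View pics/shook.png

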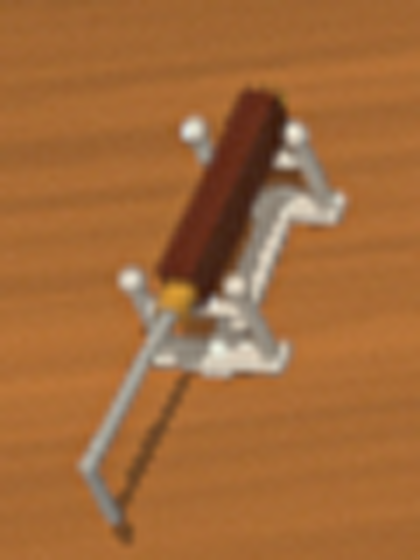

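The top crop shows the case front to the bottom (towards the robot), the collar centre at crop pixel (312,208), the lavender thimble at (396,184) and the gilt one at (147,377). The side crop shows the collar behind the roof's rear brass edge at about (283,325). The hook lies between the horns, its bent end pointing to +x and slightly −y. I'll fit the poses by least squares over both cameras.

```bash
cat > h.py <<'E'
import numpy as np
from scipy.optimize import least_squares
from plant import ctrl
C={n:ctrl.calibration(n) for n in("side","top")}
def proj(n,P):
    c=C[n]; M=np.linalg.inv(c["world_from_camera"]); P=np.atleast_2d(P)
    p=P@M[:3,:3].T+M[:3,3]; f=192/np.tan(np.radians(c["vfov"]/2))
    return np.c_[c["cx"]+f*p[:,0]/p[:,2], c["cy"]+f*p[:,1]/p[:,2]]
def ray(n,uv):
    c=C[n]; M=c["world_from_camera"]; f=192/np.tan(np.radians(c["vfov"]/2))
    d=np.array([(uv[0]-c["cx"])/f,(uv[1]-c["cy"])/f,1.]); return M[:3,3],M[:3,:3]@d
def onz(n,uv,z):
    o,d=ray(n,uv); return o+d*(z-o[2])/d[2]
def un(p,off,s): return (np.array(p,float)+.5)/s-.5+np.array(off)
def fr(x,y,z,yaw,P):
    c,s=np.cos(yaw),np.sin(yaw); P=np.atleast_2d(P)
    return P@np.array([[c,-s,0],[s,c,0],[0,0,1]]).T+[x,y,z]
E
python3 - <<'E'
from h import *
T=lambda p:un(p,(215,135),5)
S=lambda p:un(p,(180,185),5)
obs=[("top",T((90,480)),(-115,140,0)),("top",T((493,433)),(-115,-140,0)),
("top",T((43,92)),(130,135,125)),("top",T((461,44)),(130,-135,125)),("top",T((484,243)),(0,-135,125)),("top",T((66,293)),(0,135,125)),
("side",S((57,127)),(-115,-140,0)),("side",S((512,42)),(-115,140,0)),
("side",S((115,508)),(140,-140,0)),("side",S((637,396)),(140,140,0)),
("side",S((52,152)),(0,-135,125)),("side",S((572,53)),(0,135,125)),("side",S((92,373)),(130,-135,125)),("side",S((645,258)),(130,135,125))]
def res(v,full=False):
    r=[proj(n,fr(*v[:4],np.array(P)))[0]-uv for n,uv,P in obs]
    return np.array(r) if full else np.ravel(r)
o=least_squares(res,[450,50,15,.1],loss='soft_l1')
print(o.x); print(np.round(res(o.x,True),2))
zp=o.x[2]
def tri(n2uv):
    def f(p): return np.ravel([proj(n,p)[0]-uv for n,uv in n2uv])
    r=least_squares(f,[450,0,20]); return r.x,r.fun
def tocase(p):
    c,s=np.cos(o.x[3]),np.sin(o.x[3]); d=np.array(p)-o.x[:3]; return np.array([c*d[0]+s*d[1],-s*d[0]+c*d[1],d[2]])
for name,ut,us,h in [("collar",T((312,208)),S((283,325)),2),("lav",T((396,184)),S((177,357)),12),("gilt",T((147,377)),S((461,118)),12)]:
    p,f=tri([("top",ut),("side",us)]); print(name,p,f.round(2),"case",tocase(p))
    for n,u in(("top",ut),("side",us)): q=onz(n,u,zp+h); print("   ",n,q,tocase(q))
E
```

```text
[610.76203334  60.414783    13.87243501  -6.17190483]
[[ 0.03 -0.48]
 [ 0.23 -0.11]
 [ 0.32  0.22]
 [-0.13  0.47]
 [ 0.32  0.37]
 [-0.17 -0.2 ]
 [-0.22 -0.14]
 [ 0.1  -0.62]
 [ 0.2   1.08]
 [ 0.63  0.64]
 [ 0.81  0.05]
 [-0.55  0.02]
 [-0.45 -0.27]
 [ 0.12 -0.41]]
collar [667.7354459   31.80194033  18.31252501] [ 0.42  0.01  0.33 -0.02] case [ 53.44353232 -34.76281573   4.44009   ]
    top [668.1406398   33.1939233   15.87243501] [ 54.00080101 -33.42443974   2.        ]
    side [666.19688321  30.88758663  15.87243501] [ 51.81294623 -35.50065505   2.        ]
lav [683.69715935 -26.21937486  23.8449167 ] [ 0.38 -0.    0.29 -0.02] case [ 62.86319576 -94.19781597   9.97248169]
    top [683.35581606 -24.7609036   25.87243501] [ 62.68592839 -92.71045928  12.        ]
    side [684.86210955 -26.85124284  25.87243501] [ 63.95077087 -94.9551445   12.        ]
gilt [549.07162913 146.03126322  30.02337424] [ 0.32  0.03  0.27 -0.02] case [-51.80103984  91.93769591  16.15093923]
    top [549.47053554 147.32027768  25.87243501] [-51.2614545   93.17443851  12.        ]
    side [545.91957096 145.73030767  25.87243501] [-54.96702303  91.98864091  12.        ]
```

Poses fit well: the case is at about (611, 60, 14) with yaw 0.11, and the collar at case (53, −34.5). Next come the rest and hook.

```bash
python3 - <<'E'
from h import *
T=lambda p:un(p,(360,185),8)
S=lambda p:un(p,(80,170),7)
for n,p,z in [("redfront",(200,280),64),("redback",(154,507),64),("ferf",(206,258),52),("ferb",(149,520),52),("bend",(250,70),52),("tip",(232,72),18)]:
    print(n,onz("top",T(p),z).round(1))
a=onz("top",T((149,520)),52);b=onz("top",T((250,70)),52);print("yaw hook",np.arctan2(b[1]-a[1],b[0]-a[0]))
for p,z in [((177,275),52),((262,95),64),((85,468),52),((118,520),18)]: print("side",onz("side",S(p),z).round(1))
a=onz("side",S((85,468)),52);b=onz("side",S((177,295)),52);print("yaw hook side",np.arctan2(a[1]-b[1],a[0]-b[0]))
obs=[("side",S((193,131)),(-40,-22)),("side",S((297,132)),(-40,22)),("side",S((131,279)),(40,-22)),("side",S((235,286)),(40,22)),
("top",T((250,296)),(40,-22)),("top",T((222,487)),(-40,-22))]
for zb in (54,58):
    f=lambda v:np.ravel([proj(n,fr(v[0],v[1],zb,v[2],(P[0],P[1],0)))[0]-uv for n,uv,P in obs])
    o=least_squares(f,[430,-370,-.2],loss='soft_l1'); print(zb,o.x,f(o.x).round(2))
import cv2
t=cv2.imread("pics/top0.png")
E
```

```text
redfront [ 514.8 -321.7   64. ]
redback [ 421.4 -299.7   64. ]
ferf [ 524.6 -327.8   52. ]
ferb [ 415.8 -300.6   52. ]
bend [ 603.8 -348.9   52. ]
tip [ 606.7 -351.    18. ]
yaw hook -0.25180154205678934
side [ 506.2 -330.6   52. ]
side [ 422.4 -301.9   64. ]
side [ 597.5 -354.    52. ]
side [ 600.1 -352.5   18. ]
yaw hook side -0.29677015966602516
54 [ 4.73095397e+02 -3.18150332e+02 -1.94765274e-01] [ 0.36 -0.14 -0.1   0.44  0.25  0.14  0.42 -0.06  0.76  0.16  0.41 -0.03]
58 [ 475.17026325 -316.85942961   24.9319131 ] [ 0.38 -0.55 -0.05  0.09  0.07 -0.22  0.27 -0.34  0.76 -0.46  0.26 -0.63]
```

```bash
cat >> h.py <<'E'
from scipy.spatial.transform import Rotation as Ro
def state():
    s=ctrl.sense(); return s
def plan(pos,rpy,s=None,rnd=4):
    s=s or ctrl.sense(); R=Ro.from_euler("xyz",s["orientation"]); Rt=Ro.from_euler("xyz",rpy)
    rv=(R.inv()*Rt).as_rotvec()/np.pi; sh=R.inv().apply(np.array(pos)-np.array(s["position"]))/200
    print("t",round(s["time_s"],2),"pos",np.round(s["position"],2),"rpy",np.round(s["orientation"],4),"F",np.round(s["ft_force"],2),"w",round(s["width"],1))
    print("turn",np.round(rv,rnd).tolist(),"shift",np.round(sh,rnd).tolist()," per-row min rows:",np.linalg.norm(sh)*200/50, np.linalg.norm(rv)*np.pi/0.15)
E
python3 - <<'E'
from h import *
plan((476.7,-315.5,140),(np.pi,0,-.25))
plan((340,-465,180),(np.pi,0,0.05))
E
```

```text
t 0.1 pos [ 207.27 -615.49  227.53] rpy [-3.1397e+00 -1.0000e-04  3.2480e-01] F [0.74 0.5  0.2 ] w 95.1
turn [-0.0006, 0.0001, 0.183] shift [1.7553, -0.9908, 0.4397]  per-row min rows: 8.252244512573606 3.8320949196959293
t 0.1 pos [ 207.27 -615.49  227.53] rpy [-3.1397e+00 -1.0000e-04  3.2480e-01] F [0.74 0.5  0.2 ] w 95.1
turn [-0.0006, 0.0, 0.0875] shift [0.869, -0.5009, 0.2387]  per-row min rows: 4.124271551580621 1.8321171385218025
```

apply_moves(increments=[[[0,0,0.06,0.3,-0.17,0.08,0.35],[0,0,0.12,0.6,-0.34,0.16,0.35],[0,0,0.18,0.87,-0.5,0.24,0.35],[0,0,0.183,0.87,-0.5,0.24,0.35],[0,0,0.183,0.87,-0.5,0.24,0.35]]])

```text
time_s: 0.6
position: [342.0, -460.5, 177.1]
orientation: [-3.136, 0.003, -0.247]
ft_force: [0.1, -0.5, 0.0]
width: 63.4
```

```bash
python3 - <<'E'
from h import *
plan((476.7,-315.5,130),(np.pi,0,-.25))
E
```

```text
t 0.6 pos [ 341.97 -460.52  177.09] rpy [-3.1357  0.0035 -0.2471] F [ 0.13 -0.5   0.  ] w 63.4
turn [-0.0019, 0.0011, 0.0009] shift [0.4766, -0.8665, 0.2389]  per-row min rows: 4.0694118026594 0.049319777173515524
```

apply_moves(increments=[[[-0.002,0.001,0.001,0.12,-0.22,0.06,0.4],[-0.002,0.001,0.001,0.24,-0.44,0.12,0.4],[-0.002,0.001,0.001,0.36,-0.66,0.18,0.4],[-0.002,0.001,0.001,0.477,-0.866,0.239,0.4],[-0.002,0.001,0.001,0.477,-0.866,0.239,0.4],[-0.002,0.001,0.001,0.477,-0.866,0.239,0.4]]])

```text
time_s: 1.2
position: [477.0, -314.8, 129.2]
orientation: [3.141, 0.002, -0.247]
ft_force: [-0.5, -0.2, 0.0]
width: 57.1
```

```bash
cat >> h.py <<'E'
import cv2
def shot(n,name,box=None,f=1):
    im=ctrl.grab_frame(n)[:,:,::-1]; 
    cv2.imwrite(f"pics/{name}_full.png",im)
    if box: 
        x0,y0,x1,y1=box; im=cv2.resize(im[y0:y1,x0:x1],None,fx=f,fy=f,interpolation=cv2.INTER_CUBIC)
    cv2.imwrite(f"pics/{name}.png",im); return im
E
python3 - <<'E'
from h import *
plan((476.7,-315.5,60),(np.pi,0,-.25))
shot("top","t1",(340,165,420,265),6); shot("side","s1",(60,130,160,250),5)
E
```

```text
t 1.2 pos [ 476.99 -314.77  129.22] rpy [ 3.1413e+00  1.9000e-03 -2.4690e-01] F [-0.5  -0.18  0.03] w 57.1
turn [0.0001, 0.0006, 0.001] shift [0.0001, 0.0038, 0.3461]  per-row min rows: 1.3845489981360124 0.02450895175214799
```

View pics/t1.png

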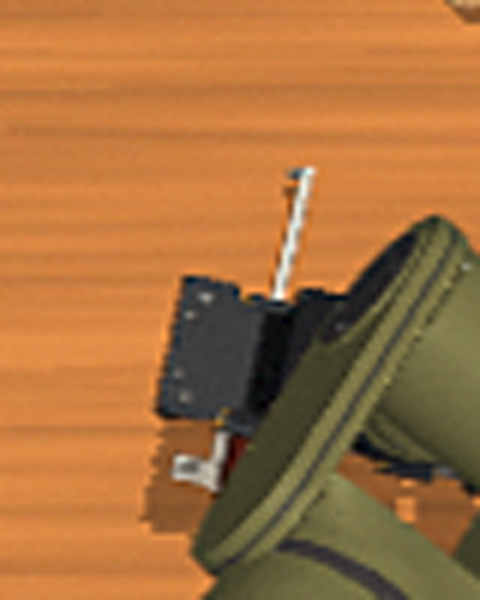

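View pics/s1.png

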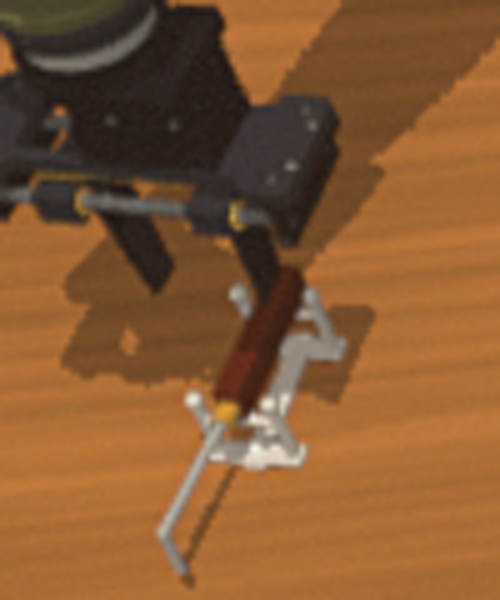

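The top view shows the gripper body covering the handle, with the hook tip at crop (300,172). The side view shows the two fingers straddling the handle in the side camera's line of sight. I'll check the finger projections against the image, then descend.

```bash
python3 - <<'E'
from h import *
s=ctrl.sense(); R=Ro.from_euler("xyz",s["orientation"])
for sg in(1,-1):
    for dx in (-10,10):
        for dy in (28.5,40):
            p=np.array(s["position"])+R.apply((dx,sg*dy,14)); uv=proj("side",p)[0]; print(sg,dx,dy,p.round(0),((uv+.5-[60,130])*5-.5).round(0))
# hook model at pos
import cv2
def hook(n,x,y,yaw): return proj(n,fr(x,y,52,yaw,np.array([(50,8,12),(50,-8,12),(-50,8,12),(-50,-8,12),(140,0,0),(140,0,-34)])))
for v in [(467,-313,-.25),(469,-313,-.25)]:
    print("side",((hook("side",*v)+.5-[80,170])*7-.5).round(0).tolist()); print("top",((hook("top",*v)+.5-[360,185])*8-.5).round(0).tolist())
E
```

```text
1 -10 28.5 [ 460. -342.  116.] [180. 263.]
1 -10 40 [ 457. -353.  116.] [160. 261.]
1 10 28.5 [ 479. -347.  116.] [166. 290.]
1 10 40 [ 476. -358.  116.] [146. 288.]
-1 -10 28.5 [ 474. -287.  116.] [277. 273.]
-1 -10 40 [ 477. -275.  116.] [297. 274.]
-1 10 28.5 [ 493. -292.  116.] [264. 300.]
-1 10 40 [ 496. -280.  116.] [284. 302.]
side [[197.0, 276.0], [159.0, 272.0], [284.0, 90.0], [248.0, 86.0], [100.0, 477.0], [129.0, 524.0]]
top [[190.0, 274.0], [228.0, 283.0], [137.0, 509.0], [176.0, 519.0], [247.0, 73.0], [224.0, 81.0]]
side [[196.0, 280.0], [158.0, 276.0], [284.0, 93.0], [248.0, 90.0], [99.0, 482.0], [129.0, 529.0]]
top [[190.0, 269.0], [228.0, 278.0], [137.0, 504.0], [175.0, 514.0], [247.0, 68.0], [224.0, 77.0]]
```

apply_moves(increments=[[[0,0,0.001,0,0.004,0.18,0.4],[0,0,0.001,0,0.004,0.3,0.4],[0,0,0.001,0,0.004,0.38,0.4],[0,0,0.001,0,0.004,0.406,0.4],[0,0,0.001,0,0.004,0.406,0.4]]])

```text
time_s: 1.8
position: [475.5, -318.3, 48.9]
orientation: [3.141, 0.001, -0.255]
ft_force: [-0.2, -0.2, 0.5]
width: 57.2
```

```bash
python3 - <<'E'
from h import *
plan((476.7,-315.5,48),(np.pi,0,-.25))
shot("side","s2",(60,130,160,250),5)
E
```

```text
t 1.8 pos [ 475.53 -318.26   48.89] rpy [ 3.1406e+00  9.0000e-04 -2.5470e-01] F [-0.22 -0.24  0.46] w 57.2
turn [0.0003, 0.0003, -0.0015] shift [0.0022, -0.0148, 0.0044]  per-row min rows: 0.06247024102212972 0.0326980706022335
```

View pics/s2.png

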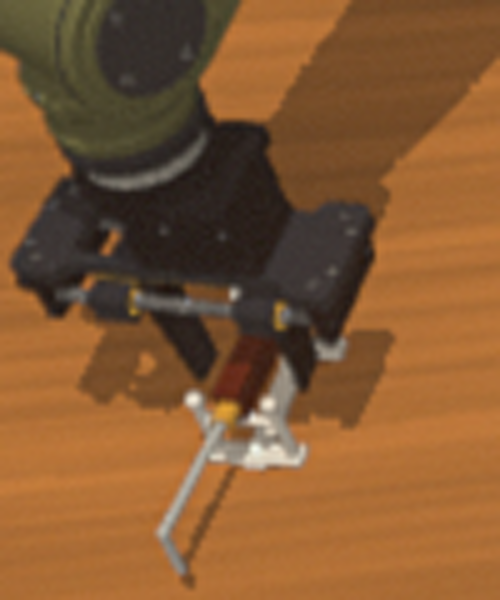

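```bash
python3 - <<'E'
from h import *
for i in range(3):
    plan((476.7,-315.5,48),(np.pi,0,-.25)); ctrl.grab_frame("side")
E
```

```text
t 1.85 pos [ 476.22 -318.52   49.86] rpy [ 3.1399e+00 -7.0000e-04 -2.5440e-01] F [ 0.5  -0.53  0.25] w 56.9
turn [0.0005, -0.0002, -0.0014] shift [-0.0015, -0.0153, 0.0093]  per-row min rows: 0.07166721328941246 0.03200463034893128
t 1.9 pos [ 476.68 -318.59   50.46] rpy [ 3.1394e+00 -1.7000e-03 -2.5400e-01] F [ 1.17  0.17 -0.31] w 56.9
turn [0.0007, -0.0005, -0.0013] shift [-0.0038, -0.015, 0.0123]  per-row min rows: 0.07895950566117364 0.0325798495029576
t 1.95 pos [ 476.91 -318.56   50.7 ] rpy [ 3.1392e+00 -2.2000e-03 -2.5380e-01] F [0.21 0.2  0.35] w 56.8
turn [0.0008, -0.0007, -0.0012] shift [-0.0049, -0.0146, 0.0134]  per-row min rows: 0.0816836711831561 0.03304334424006353
```

apply_moves(increments=[[[0,0,0,-0.003,-0.015,0.014,0.4],[0,0,0,-0.003,-0.015,0.014,0.4],[0,0,0,-0.003,-0.015,0.014,0.4],[0,0,0,-0.003,-0.015,0.014,0.4]]])

```text
time_s: 2.4
position: [477.2, -315.3, 48.0]
orientation: [3.139, -0.002, -0.253]
ft_force: [1.0, -0.5, -0.5]
width: 56.8
```

```bash
python3 - <<'E'
from h import *
plan((476.7,-315.5,48),(np.pi,0,-.25)); 
E
```

```text
t 2.4 pos [ 477.22 -315.31   48.02] rpy [ 3.1391e+00 -2.4000e-03 -2.5340e-01] F [ 0.98 -0.48 -0.47] w 56.8
turn [0.0008, -0.0008, -0.0011] shift [-0.0023, 0.0016, 0.0001]  per-row min rows: 0.011070912759548872 0.03217139164824674
```

apply_moves(increments=[[[0,0,0,0,0,0,0.75],[0,0,0,0,0,0,1],[0,0,0,0,0,0,1],[0,0,0,0,0,0,1],[0,0,0,0,0,0,1],[0,0,0,0,0,0,1]]], force=25)

```text
time_s: 3.0
position: [477.2, -315.3, 48.0]
orientation: [3.139, -0.002, -0.253]
ft_force: [0.6, 0.5, -0.3]
width: 15.9
```

```bash
python3 - <<'E'
from h import *
s=ctrl.sense(); print(s["width"],np.round(s["position"],2),np.round(s["orientation"],4),np.round(s["ft_force"],2),np.round(s["moment"],3))
E
```

```text
15.932845500248819 [ 477.21 -315.33   48.02] [ 3.1391e+00 -2.4000e-03 -2.5340e-01] [ 0.55  0.52 -0.32] [ 0.02   0.03  -0.065]
```

apply_moves(increments=[[[0,0,0,0,0,-0.05,1],[0,0,0,0,0,-0.2,1],[0,0,0,0,0,-0.4,1],[0,0,0,0,0,-0.55,1],[0,0,0,0,0,-0.6,1],[0,0,0,0,0,-0.6,1],[0,0,0,0,0,-0.6,1]]])

```text
time_s: 3.7
position: [476.2, -314.3, 166.3]
orientation: [3.14, 0.0, -0.253]
ft_force: [-1.1, 0.7, -3.0]
width: 15.6
```

```bash
python3 - <<'E'
from h import *
for i in range(2):
    s=ctrl.sense(); print(s["time_s"],s["width"],np.round(s["position"],2),np.round(s["orientation"],4),np.round(s["ft_force"],2),np.round(s["moment"],3))
    if i==0: shot("side","s3",(40,100,160,240),5)
shot("top","t3",(340,165,420,265),6)
E
```

```text
3.7 15.594183328377019 [ 476.18 -314.32  166.29] [ 3.1402e+00  1.0000e-04 -2.5340e-01] [-1.08  0.68 -3.03] [ 0.074  0.068 -0.007]
3.75 16.17325190854152 [ 475.86 -314.07  165.49] [ 3.1408e+00  1.4000e-03 -2.5340e-01] [-0.25  0.14 -1.47] [ 0.038  0.054 -0.032]
```

View pics/s3.png

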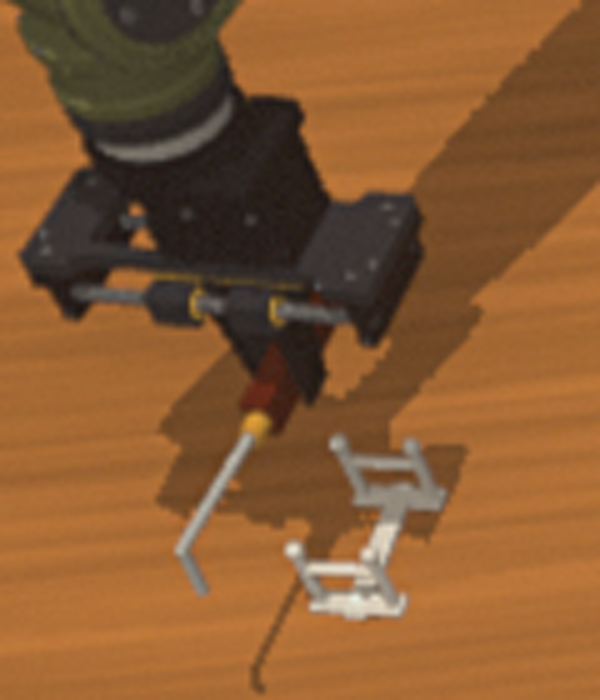

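View pics/t3.png

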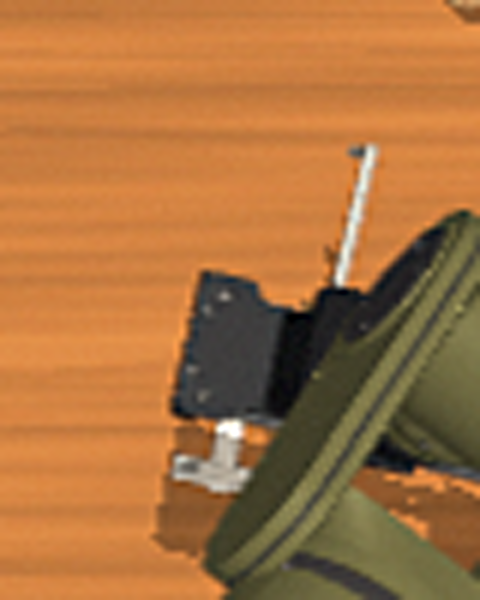

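```bash
cat >> h.py <<'E'
def tool2w(s,p):
    R=Ro.from_euler("xyz",s["orientation"]); return np.array(s["position"])+R.apply(np.atleast_2d(p))
E
python3 - <<'E'
from h import *
S=lambda p:un(p,(40,100),5); T=lambda p:un(p,(340,165),6)
s=ctrl.sense(); s["position"]=np.array([476.18,-314.32,166.29]); s["orientation"]=[3.1402,1e-4,-.2534]
s2=dict(s); s2["position"]=np.array([475.86,-314.07,165.49])
# model params: g, beta(up +), lateral a(yaw of shank)
def pts(v):
    g,b,a,dz=v
    L=np.array([(0,0),(90,0),(90,-34)]) # from handle end: start, bend, tip (x,z up)
    c,sn=np.cos(b),np.sin(b); X=L[:,0]*c-L[:,1]*sn; Z=L[:,0]*sn+L[:,1]*c
    return np.c_[50-g+X, (50+X)*a, -4-Z]
obs=[("side",s,2,S((204,590))),("side",s,1,S((181,551))),("top",s2,1,T((371,149))),("top",s2,2,T((355,152)))]
def f(v):
    return np.r_[np.ravel([proj(n,tool2w(st,pts(np.r_[v,0])[i]))[0]-uv for n,st,i,uv in obs])]
o=least_squares(f,[10,0,0]); print(o.x,f(o.x).round(2)); 
for b in(-.08,-.04,0,.04,.08):
    r=least_squares(lambda w:f([w[0],b,w[1]]),[10,0]); print(b,r.x,r.cost,r.fun.round(2))
obs2=[("side",S((338,441)),(-40,-22)),("side",S((412,447)),(-40,22)),("side",S((293,550)),(40,-22)),("side",S((375,556)),(40,22))]
for zb in (54,56,58):
    h=lambda v:np.ravel([proj(n,fr(v[0],v[1],zb,v[2],(P[0],P[1],0)))[0]-uv for n,uv,P in obs2])
    q=least_squares(h,[470,-320,-.2]); print(zb,q.x,h(q.x).round(2))
E
```

```text
[9.57908629e+00 9.26946442e-02 4.44571300e-03] [ 0.31  0.8   0.35 -0.52  0.63  0.14  0.17 -0.04]
-0.08 [10.38283778  0.05170461] 12.918789323526223 [1.24 2.02 0.32 2.76 1.11 1.48 0.23 3.01]
-0.04 [10.44721647  0.04069017] 8.022876102789153 [1.03 1.76 0.33 2.   1.   1.17 0.22 2.32]
0 [10.36037015  0.02972969] 4.349290239231026 [0.81 1.48 0.34 1.25 0.89 0.87 0.21 1.61]
0.04 [10.12244273  0.01880644] 1.9450709145164844 [0.59 1.19 0.34 0.48 0.77 0.56 0.2  0.9 ]
0.08 [9.73382565e+00 7.90403148e-03] 0.8506005926273504 [ 0.37  0.89  0.35 -0.28  0.66  0.24  0.18  0.19]
54 [ 4.73436657e+02 -3.17760120e+02 -1.81897986e-01] [ 0.22  0.48 -0.12 -0.14  0.6   0.13 -0.7  -0.42]
56 [ 4.75141575e+02 -3.16945342e+02 -1.81547186e-01] [ 0.21  0.46 -0.1  -0.17  0.58  0.16 -0.69 -0.4 ]
58 [ 4.76846459e+02 -3.16130567e+02 -1.81195089e-01] [ 0.2   0.43 -0.08 -0.2   0.56  0.18 -0.67 -0.38]
```

The hook is off the rest and held firmly. The picture fit gives a tip bent up about 0.08 rad, so I'll pitch the tool nose-down by 0.08 to level the shank. Now I'll plan the traverse to the open front of the shelf.

```bash
cat >> h.py <<'E'
CASE=np.array([610.76,60.41,13.87]); CY=0.1113
TIP=np.array([132.5,1.0,22.7])   # tip bottom in tool frame (estimate)
PIT=0.08
def case2w(p): return fr(*CASE,CY,p)[0]
def w2case(p):
    c,s=np.cos(CY),np.sin(CY); d=np.array(p)-CASE; return np.array([c*d[0]+s*d[1],-s*d[0]+c*d[1],d[2]])
def tcp_for_tip(pc,yaw=CY,pit=PIT):
    R=Ro.from_euler("xyz",[np.pi,pit,yaw]); return case2w(pc)-R.apply(TIP)
def tipc(s): return w2case(tool2w(s,TIP)[0])
def plantip(pc,yaw=CY,pit=PIT):
    s=ctrl.sense(); print("tip now (case)",tipc(s).round(2),"M",np.round(s["moment"],3)); plan(tcp_for_tip(pc,yaw,pit),(np.pi,pit,yaw),s)
E
python3 - <<'E'
from h import *
plantip((-70,-34.5,110))
print(tcp_for_tip((-70,-34.5,110)))
E
```

```text
tip now (case) [ -52.31 -405.32  128.5 ] M [0.054 0.05  0.017]
t 3.8 pos [ 475.82 -314.03  165.3 ] rpy [ 3.1409e+00  1.7000e-03 -2.5340e-01] F [-0.02 -0.85 -1.3 ] w 15.8
turn [-0.0045, -0.0246, -0.116] shift [-0.6918, -1.468, 0.0413]  per-row min rows: 6.493328262247225 2.4858841519176305
[415.45780707   4.87409109 157.08609568]
```

apply_moves(increments=[[[0,-0.006,-0.03,-0.09,-0.19,0.01,1],[0,-0.012,-0.06,-0.18,-0.38,0.02,1],[-0.002,-0.018,-0.09,-0.27,-0.57,0.02,1],[-0.0045,-0.0246,-0.116,-0.35,-0.75,0.02,1],[-0.0045,-0.0246,-0.116,-0.35,-0.75,0.02,1],[-0.0045,-0.0246,-0.116,-0.35,-0.75,0.02,1]]])

```text
time_s: 4.4
position: [445.1, -150.5, 159.9]
orientation: [-3.141, 0.082, 0.113]
ft_force: [0.6, -0.1, -0.7]
width: 15.8
```

```bash
python3 - <<'E'
from h import *
plantip((-70,-34.5,60))
E
```

```text
tip now (case) [ -57.9  -192.01  112.56] M [ 0.029 -0.093 -0.024]
t 4.4 pos [ 445.06 -150.49  159.89] rpy [-3.1408  0.0818  0.1126] F [ 0.59 -0.09 -0.72] w 15.8
turn [-0.0002, 0.0006, 0.0004] shift [-0.038, -0.7883, 0.2687]  per-row min rows: 3.3348208139836624 0.015662860841864447
```

apply_moves(increments=[[[0,0,0,-0.01,-0.2,0.05,1],[0,0,0,-0.02,-0.42,0.12,1],[0,0,0,-0.03,-0.62,0.2,1],[0,0,0,-0.038,-0.788,0.269,1],[0,0,0,-0.038,-0.788,0.269,1],[0,0,0,-0.038,-0.788,0.269,1],[0,0,0,-0.038,-0.788,0.269,1]]])

```text
time_s: 5.1
position: [416.4, 3.5, 107.5]
orientation: [-3.141, 0.081, 0.111]
ft_force: [-0.5, -0.6, -1.2]
width: 15.9
```

```bash
python3 - <<'E'
from h import *
plantip((-70,-34.5,12))
shot("top","t4",(215,135,325,255),5); shot("side","s4",(170,150,320,290),5)
plantip((-70,-34.5,12))
E
```

```text
tip now (case) [-69.27 -36.05  60.31] M [ 0.006 -0.019  0.01 ]
t 5.1 pos [416.38   3.5  107.52] rpy [-3.1415  0.081   0.1107] F [-0.54 -0.56 -1.18] w 15.9
turn [-0.0001, 0.0003, -0.0002] shift [0.0158, -0.0073, 0.2417]  per-row min rows: 0.9693179864524127 0.00782882267232521
tip now (case) [-69.22 -36.09  60.56] M [ 0.002 -0.06  -0.025]
t 5.2 pos [416.41   3.52 107.72] rpy [-3.1413  0.0806  0.1102] F [-0.69  0.22 -2.36] w 16.3
turn [-0.0001, 0.0002, -0.0004] shift [0.0156, -0.0072, 0.2427]  per-row min rows: 0.9732937333359689 0.008810173905588435
```

View pics/t4.png

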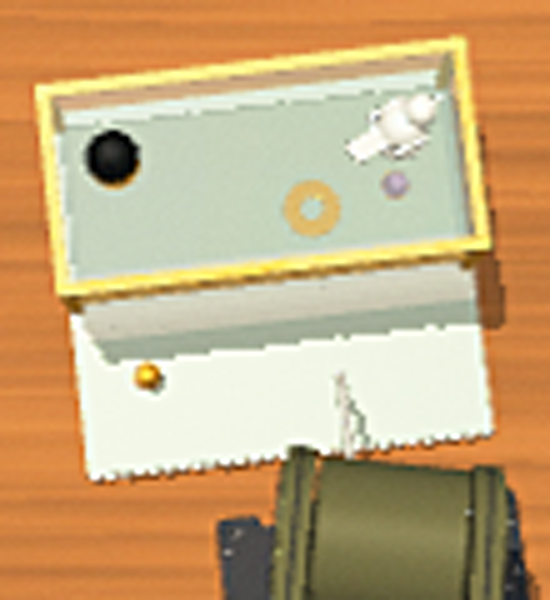

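View pics/s4.png

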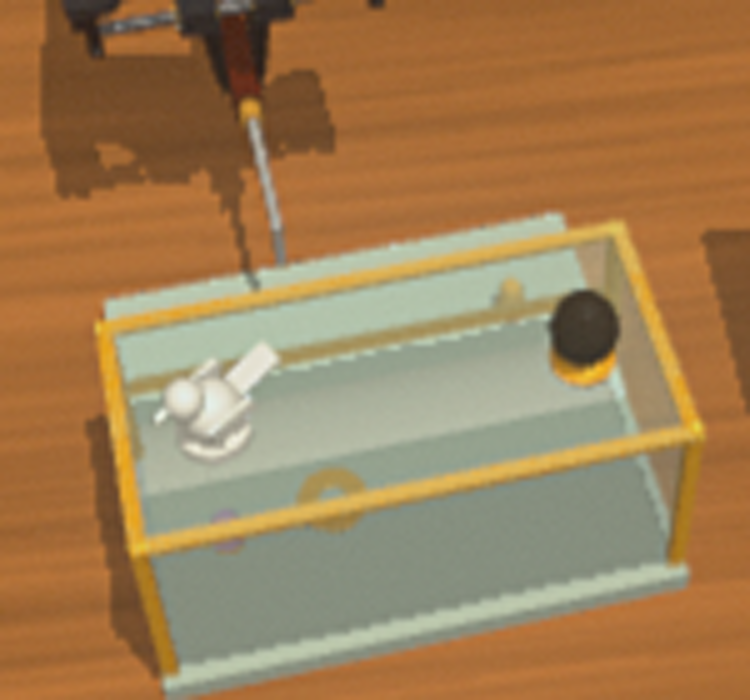

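The tip is above the open shelf at top crop (340,375), and everything else is undisturbed. I'll compare the projected tip with the model and take several force readings as a baseline.

```bash
python3 - <<'E'
from h import *
s=ctrl.sense()
tip=tool2w(s,TIP)[0]; bend=tool2w(s,(130,1,-11.1))[0]
print("tip",tip.round(1),"top crop",((proj("top",tip)+.5-[215,135])*5-.5).round(1),"side crop",((proj("side",tip)+.5-[170,150])*5-.5).round(1))
print("bend","top crop",((proj("top",bend)+.5-[215,135])*5-.5).round(1),"side crop",((proj("side",bend)+.5-[170,150])*5-.5).round(1))
F=[]
for i in range(6):
    s=ctrl.sense(); F.append(np.r_[s["ft_force"],s["moment"]]); ctrl.grab_frame("top")
F=np.array(F); print(F.mean(0).round(3),F.std(0).round(3))
s=ctrl.sense(); print(s["time_s"],tipc(s))
E
```

```text
tip [546.   16.9  74.4] top crop [[340. 377.]] side crop [[284.2 264.3]]
bend top crop [[342.2 372.9]] side crop [[279.3 226.5]]
[-0.159  0.298 -1.805  0.007 -0.041  0.007] [0.715 0.392 0.417 0.025 0.024 0.018]
5.5 [-69.93470898 -34.84221735  59.87302518]
```

```bash
python3 - <<'E'
from h import *
plantip((-70,-34.5,10))
E
```

```text
tip now (case) [-69.93 -34.84  59.87] M [ 0.038 -0.085 -0.017]
t 5.5 pos [415.62   4.46 107.16] rpy [-3.1409  0.0815  0.1118] F [-0.03  0.59 -1.24] w 15.5
turn [-0.0002, 0.0005, 0.0002] shift [0.0198, -0.0019, 0.2496]  per-row min rows: 1.0015477950380738 0.011790666261875271
```

apply_moves(increments=[[[0,0,0,0.008,-0.001,0.1,1],[0,0,0,0.014,-0.002,0.18,1],[0,0,0,0.018,-0.002,0.23,1],[0,0,0,0.02,-0.002,0.249,1],[0,0,0,0.02,-0.002,0.249,1],[0,0,0,0.02,-0.002,0.249,1],[0,0,0,0.02,-0.002,0.249,1]]])

```text
time_s: 6.2
position: [416.2, 4.8, 58.1]
orientation: [-3.141, 0.08, 0.112]
ft_force: [-0.9, -0.4, -0.9]
width: 15.9
```

```bash
python3 - <<'E'
from h import *
F=[]
for i in range(3):
    s=ctrl.sense(); F.append(np.r_[s["ft_force"],s["moment"]]); print(tipc(s).round(2)); ctrl.grab_frame("top")
F=np.array(F); print(F.mean(0).round(3))
plantip((-70,-34.5,5))
E
```

```text
[-69.21 -34.55  11.02]
[-69.28 -34.54  10.94]
[-69.44 -34.5   10.78]
[-0.355 -0.167 -1.397  0.026 -0.053 -0.02 ]
tip now (case) [-69.53 -34.48  10.65] M [-0.044 -0.012  0.042]
t 6.35 pos [415.94   4.86  57.79] rpy [-3.1411  0.0804  0.1119] F [-0.01 -0.2  -1.9 ] w 15.9
turn [-0.0001, 0.0001, 0.0002] shift [-0.0001, -0.0003, 0.0286]  per-row min rows: 0.1144911667219726 0.005475587558146935
```

apply_moves(increments=[[[0,0,0,0.0004,0,0.005,1],[0,0,0,0.0008,0,0.01,1],[0,0,0,0.0012,0,0.015,1],[0,0,0,0.0016,0,0.02,1],[0,0,0,0.002,0,0.025,1],[0,0,0,0.002,0,0.025,1]]])

```text
time_s: 6.95
position: [415.7, 4.9, 52.5]
orientation: [-3.141, 0.081, 0.112]
ft_force: [0.4, -0.1, -1.6]
width: 15.7
```

```bash
cat >> h.py <<'E'
def feel(n=3):
    F=[]
    for i in range(n):
        s=ctrl.sense(); F.append(np.r_[s["ft_force"],s["moment"]])
        if i<n-1: ctrl.grab_frame("top")
    F=np.array(F); s=ctrl.sense()
    m=F.mean(0)
    # moments in tool-aligned horizontal axes (lateral = world y rotated by yaw)
    y=s["orientation"][2]; lat=-np.sin(y)*m[3]+np.cos(y)*m[4]
    fx=np.cos(y)*m[0]+np.sin(y)*m[1]
    print("t %.2f"%s["time_s"],"tip",tipc(s).round(2),"F",m[:3].round(2),"Fx_hook %.2f"%fx,"M",m[3:].round(3),"Mlat %.3f"%lat,"rpy",np.round(s["orientation"],4),"w %.1f"%s["width"])
E
python3 - <<'E'
from h import *
feel(3)
E
```

```text
t 7.05 tip [-69.6  -34.46   5.5 ] F [ 0.08  0.18 -1.59] Fx_hook 0.10 M [ 0.012 -0.051  0.016] Mlat -0.052 rpy [-3.1411  0.0807  0.1119] w 15.9
```

apply_moves(increments=[[[0,0,0,0.0004,0,0.005,1],[0,0,0,0.0008,0,0.01,1],[0,0,0,0.0008,0,0.01,1],[0,0,0,0.0008,0,0.01,1]]])

```text
time_s: 7.45
position: [415.8, 4.9, 50.6]
orientation: [-3.141, 0.081, 0.112]
ft_force: [0.0, -1.1, -1.6]
width: 15.9
```

```bash
python3 - <<'E'
from h import *
feel(2)
E
```

```text
t 7.50 tip [-69.59 -34.46   3.5 ] F [ 0.46 -0.48 -1.21] Fx_hook 0.41 M [ 0.008 -0.021  0.035] Mlat -0.022 rpy [-3.1411  0.0806  0.1119] w 15.8
```

apply_moves(increments=[[[0,0,0,0.0004,0,0.005,1],[0,0,0,0.0004,0,0.005,1],[0,0,0,0.0004,0,0.005,1]]])

```text
time_s: 7.8
position: [415.8, 4.9, 49.6]
orientation: [-3.141, 0.081, 0.112]
ft_force: [-0.7, -0.9, -1.4]
width: 15.7
```

```bash
python3 - <<'E'
from h import *
feel(2)
E
```

```text
t 7.85 tip [-69.61 -34.45   2.48] F [-0.36 -0.54 -1.6 ] Fx_hook -0.41 M [ 0.024 -0.037 -0.002] Mlat -0.040 rpy [-3.1411  0.0807  0.1119] w 15.8
```

apply_moves(increments=[[[0,0,0,0.0004,0,0.005,1],[0,0,0,0.0004,0,0.005,1],[0,0,0,0.0004,0,0.005,1]]])

```text
time_s: 8.15
position: [416.0, 4.9, 48.8]
orientation: [-3.141, 0.08, 0.112]
ft_force: [-0.1, -0.1, -1.6]
width: 15.7
```

```bash
python3 - <<'E'
from h import *
feel(2)
E
```

```text
t 8.20 tip [-69.47 -34.49   1.63] F [ 0.12 -0.43 -1.22] Fx_hook 0.07 M [ 0.013 -0.093 -0.017] Mlat -0.093 rpy [-3.1412  0.0804  0.1119] w 15.4
```

apply_moves(increments=[[[0,0,0,0.0002,0,0.003,1],[0,0,0,0.0002,0,0.003,1],[0,0,0,0.0002,0,0.003,1]]])

```text
time_s: 8.5
position: [416.1, 4.8, 48.3]
orientation: [-3.141, 0.08, 0.112]
ft_force: [0.2, 0.4, -0.4]
width: 15.7
```

```bash
python3 - <<'E'
from h import *
feel(2)
E
```

```text
t 8.55 tip [-69.39 -34.52   1.22] F [-0.82  0.32 -0.13] Fx_hook -0.78 M [ 0.036 -0.025 -0.005] Mlat -0.028 rpy [-3.1412  0.0802  0.1118] w 15.9
```

```bash
python3 - <<'E'
from h import *
feel(4)
s=ctrl.sense(); print(np.round(s["joint_efforts"],3))
E
```

```text
t 8.70 tip [-69.4  -34.53   1.16] F [-1.25  0.24  0.9 ] Fx_hook -1.21 M [ 0.033 -0.065 -0.011] Mlat -0.069 rpy [-3.1412  0.0802  0.1119] w 15.8
[ 3.8000e-02 -2.2790e+01 -3.0903e+01  1.5000e-02  5.8000e-02  1.0000e-03]
```

Contact with the plate is felt at about estimated tip z = 1.5 (Fz rose by about 2.4 N). I'll re-zero the tip height on that, lift, and go in over the bead to feel its crest.

```bash
sed -i 's/CASE=np.array(\[610.76,60.41,13.87\])/CASE=np.array([610.76,60.41,15.42])/' h.py && python3 - <<'E'
from h import *
plantip((-69.4,-34.5,10))
E
```

```text
tip now (case) [-69.4  -34.53  -0.39] M [ 0.022 -0.037 -0.009]
t 8.7 pos [416.08   4.83  48.28] rpy [-3.1412  0.0802  0.1119] F [-1.91  0.16  0.29] w 15.8
turn [-0.0001, 0.0001, 0.0002] shift [-0.0042, -0.0006, -0.0516]  per-row min rows: 0.20716315314662023 0.004593853059291712
```

apply_moves(increments=[[[0,0,0,-0.002,0,-0.03,1],[0,0,0,-0.004,0,-0.052,1],[0,0,0,0.065,0,-0.0575,1],[0,0,0,0.135,0,-0.063,1],[0,0,0,0.205,0,-0.069,1],[0,0,0,0.275,0,-0.0745,1],[0,0,0,0.342,0,-0.08,1],[0,0,0,0.342,0,-0.08,1]]])

```text
time_s: 9.5
position: [486.6, 12.6, 59.4]
orientation: [-3.141, 0.079, 0.112]
ft_force: [-0.3, 0.1, -0.9]
width: 15.6
```

```bash
python3 - <<'E'
from h import *
feel(4)
plantip((0,-34.5,7.5))
E
```

```text
t 9.65 tip [ -0.64 -34.38   9.79] F [-0.24  0.29 -1.53] Fx_hook -0.20 M [ 0.006 -0.014 -0.01 ] Mlat -0.015 rpy [-3.1411  0.0811  0.1119] w 15.9
tip now (case) [ -0.64 -34.38   9.79] M [ 0.031 -0.011  0.004]
t 9.65 pos [484.43  12.61  58.57] rpy [-3.1411  0.0811  0.1119] F [-0.14  0.24 -2.01] w 15.9
turn [-0.0002, 0.0004, 0.0002] shift [0.004, 0.0002, 0.0119]  per-row min rows: 0.05020827226341566 0.009291255223638042
```

Now at the pane plane (x ≈ −0.6), 9.8 mm above the plate. I'll look once, then lower in small steps to feel the bead crest.

apply_moves(increments=[[[0,0,0,0.0005,0,0.006,1],[0,0,0,0.001,0,0.0115,1],[0,0,0,0.001,0,0.0115,1],[0,0,0,0.001,0,0.0115,1]]])

```text
time_s: 10.05
position: [484.2, 12.6, 56.2]
orientation: [-3.141, 0.081, 0.112]
ft_force: [-0.6, -0.4, -1.5]
width: 16.2
```

```bash
python3 - <<'E'
from h import *
shot("top","t5",(215,135,325,255),5); shot("side","s5",(170,150,320,290),5)
feel(2)
E
```

```text
t 10.20 tip [ -0.62 -34.42   7.58] F [-0.06  0.63 -1.22] Fx_hook 0.01 M [ 0.003 -0.073 -0.001] Mlat -0.073 rpy [-3.1411  0.081   0.1119] w 16.2
```

View pics/t5.png

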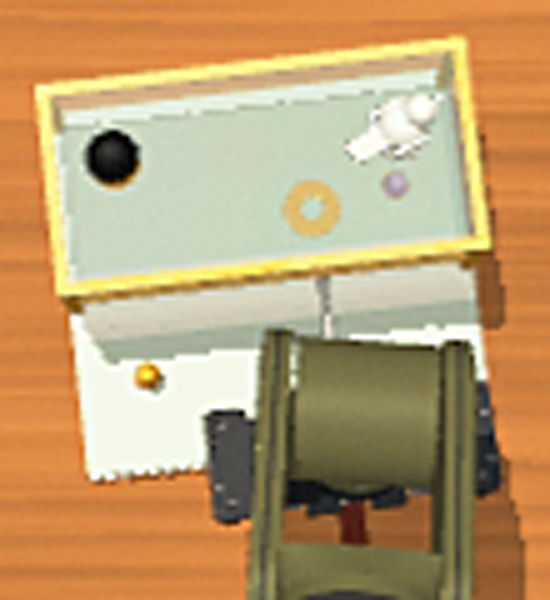

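View pics/s5.png

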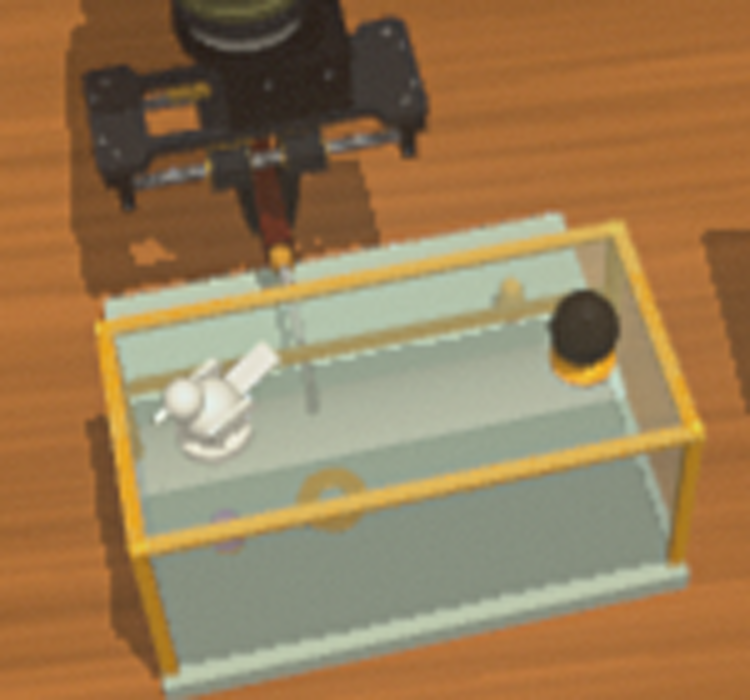

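The hook passes under the pane (tip at side crop (313,410)) with nothing touched. I'll keep stepping down.

apply_moves(increments=[[[0,0,0,0.0004,0,0.004,1],[0,0,0,0.0006,0,0.007,1],[0,0,0,0.0006,0,0.007,1]]])

```text
time_s: 10.5
position: [484.4, 12.6, 54.8]
orientation: [-3.141, 0.081, 0.112]
ft_force: [0.7, -0.9, -1.5]
width: 15.9
```

```bash
python3 - <<'E'
from h import *
feel(3)
E
```

```text
t 10.60 tip [ -0.62 -34.4    6.12] F [-0.12  0.02 -1.86] Fx_hook -0.12 M [ 0.022 -0.084  0.01 ] Mlat -0.086 rpy [-3.1411  0.0811  0.1119] w 15.8
```

apply_moves(increments=[[[0,0,0,0.0003,0,0.004,1],[0,0,0,0.0003,0,0.004,1],[0,0,0,0.0003,0,0.004,1]]])

```text
time_s: 10.9
position: [484.6, 12.6, 54.3]
orientation: [-3.141, 0.081, 0.112]
ft_force: [-0.9, -0.9, -0.3]
width: 15.9
```

```bash
python3 - <<'E'
from h import *
feel(3)
E
```

```text
t 11.00 tip [ -0.48 -34.43   5.54] F [-0.96 -0.5   0.04] Fx_hook -1.01 M [ 0.005 -0.055  0.031] Mlat -0.055 rpy [-3.1411  0.0808  0.1119] w 15.9
```

Bead crest is about 5.8 mm high (contact at est. 5.5–5.8). I'll lift and feel the rear slope at x = 12 to learn its profile.

apply_moves(increments=[[[0,0,0,-0.0008,0,-0.01,1],[0,0,0,0.02,0,-0.013,1],[0,0,0,0.045,0,-0.015,1],[0,0,0,0.0625,0,-0.0155,1],[0,0,0,0.0628,0,-0.011,1],[0,0,0,0.063,0,-0.009,1],[0,0,0,0.063,0,-0.009,1]]])

```text
time_s: 11.7
position: [496.9, 14.0, 54.7]
orientation: [-3.141, 0.082, 0.112]
ft_force: [-0.3, -0.2, -1.8]
width: 15.8
```

```bash
python3 - <<'E'
from h import *
feel(4)
E
```

```text
t 11.85 tip [ 12.05 -34.38   6.22] F [ 0.07  0.07 -1.89] Fx_hook 0.08 M [ 0.007 -0.044 -0.006] Mlat -0.045 rpy [-3.1411  0.081   0.1119] w 15.9
```

apply_moves(increments=[[[0,0,0,0.0004,0,0.005,1],[0,0,0,0.0006,0,0.008,1],[0,0,0,0.0006,0,0.008,1]]])

```text
time_s: 12.15
position: [497.1, 14.0, 53.5]
orientation: [-3.141, 0.081, 0.112]
ft_force: [-0.8, -0.1, -0.3]
width: 15.7
```

```bash
python3 - <<'E'
from h import *
feel(3)
E
```

```text
t 12.25 tip [ 12.19 -34.41   4.8 ] F [-0.85  0.2  -0.45] Fx_hook -0.83 M [ 0.066 -0.073 -0.029] Mlat -0.080 rpy [-3.1412  0.0807  0.112 ] w 15.7
```

apply_moves(increments=[[[0,0,0,0.0003,0,0.0035,1],[0,0,0,0.0003,0,0.0035,1],[0,0,0,0.0003,0,0.0035,1]]])

```text
time_s: 12.55
position: [497.5, 14.0, 53.1]
orientation: [-3.141, 0.08, 0.112]
ft_force: [-0.2, -0.2, 0.6]
width: 15.9
```

```bash
python3 - <<'E'
from h import *
feel(3)
E
```

```text
t 12.65 tip [ 12.47 -34.45   4.39] F [0.03 0.16 0.19] Fx_hook 0.05 M [ 0.012 -0.287 -0.016] Mlat -0.286 rpy [-3.1412  0.08    0.1119] w 15.4
```

apply_moves(increments=[[[0,0,0,-0.0006,0,-0.006,1],[0,0,0,0.018,0,-0.009,1],[0,0,0,0.0375,0,-0.009,1],[0,0,0,0.0375,0,-0.003,1],[0,0,0,0.0375,0,-0.003,1],[0,0,0,0.0375,0,-0.003,1]]])

```text
time_s: 13.25
position: [504.7, 14.8, 52.8]
orientation: [-3.141, 0.081, 0.112]
ft_force: [-0.1, -0.2, -0.7]
width: 16.0
```

```bash
python3 - <<'E'
from h import *
feel(3)
E
```

```text
t 13.35 tip [ 19.84 -34.46   4.25] F [ 0.58 -0.48 -1.36] Fx_hook 0.53 M [ 0.012 -0.069  0.024] Mlat -0.070 rpy [-3.1412  0.0803  0.1118] w 16.0
```

apply_moves(increments=[[[0,0,0,0.0004,0,0.0035,1],[0,0,0,0.0004,0,0.0045,1],[0,0,0,0.0004,0,0.0045,1]]])

```text
time_s: 13.65
position: [504.7, 14.8, 52.0]
orientation: [-3.141, 0.08, 0.112]
ft_force: [0.2, -0.3, -2.4]
width: 16.0
```

```bash
python3 - <<'E'
from h import *
feel(3)
E
```

```text
t 13.75 tip [ 19.83 -34.47   3.33] F [ 0.09  0.14 -1.77] Fx_hook 0.11 M [ 0.027 -0.053  0.009] Mlat -0.056 rpy [-3.1412  0.0804  0.1118] w 15.7
```

apply_moves(increments=[[[0,0,0,0.0002,0,0.0025,1],[0,0,0,0.0003,0,0.004,1],[0,0,0,0.0003,0,0.004,1]]])

```text
time_s: 14.05
position: [504.9, 14.8, 51.3]
orientation: [-3.141, 0.08, 0.112]
ft_force: [0.4, 0.5, -0.9]
width: 16.0
```

```bash
python3 - <<'E'
from h import *
feel(3)
E
```

```text
t 14.15 tip [ 20.01 -34.48   2.74] F [ 0.2   0.49 -0.69] Fx_hook 0.25 M [ 0.022 -0.123  0.018] Mlat -0.124 rpy [-3.1412  0.0799  0.1118] w 15.7
```

apply_moves(increments=[[[0,0,0,0.0002,0,0.0025,1],[0,0,0,0.0003,0,0.0035,1],[0,0,0,0.0003,0,0.0035,1]]])

```text
time_s: 14.45
position: [505.2, 14.8, 50.9]
orientation: [-3.141, 0.079, 0.112]
ft_force: [-1.4, 0.5, 0.0]
width: 15.7
```

```bash
python3 - <<'E'
from h import *
feel(3)
E
```

```text
t 14.55 tip [ 20.28 -34.52   2.3 ] F [-0.82  0.15  0.41] Fx_hook -0.80 M [ 0.043 -0.211  0.009] Mlat -0.215 rpy [-3.1414  0.0794  0.1119] w 16.1
```

The bead has contacts near 5.8 mm at x≈0, 5.0 at x=12 and 2.8 at x=20, roughly a circular arc centred near x≈+2.5 in my frame. Next I'll lift over the collar and compare tip and hole in both cameras.

apply_moves(increments=[[[0,0,0,-0.0016,0,-0.02,1],[0,0,0,-0.003,0,-0.038,1],[0,0,0,0.03,0,-0.041,1],[0,0,0,0.08,0,-0.045,1],[0,0,0,0.13,0,-0.049,1],[0,0,0,0.162,0,-0.051,1],[0,0,0,0.162,0,-0.051,1],[0,0,0,0.162,0,-0.051,1]]])

```text
time_s: 15.35
position: [538.0, 18.5, 58.1]
orientation: [-3.141, 0.08, 0.112]
ft_force: [-0.7, 0.4, -1.9]
width: 15.9
```

```bash
python3 - <<'E'
from h import *
feel(2)
shot("top","t6",(255,155,305,205),12); shot("side","s6",(205,215,265,265),12)
feel(1)
s=ctrl.sense(); tip=tool2w(s,TIP)[0]
print("top crop",((proj("top",tip)+.5-[255,155])*12-.5).round(1),"side crop",((proj("side",tip)+.5-[205,215])*12-.5).round(1))
E
```

```text
t 15.40 tip [ 53.08 -34.43   9.45] F [-0.17 -0.11 -2.  ] Fx_hook -0.19 M [ 0.066 -0.055  0.028] Mlat -0.062 rpy [-3.1412  0.0802  0.1119] w 15.7
t 15.50 tip [ 52.96 -34.44   9.59] F [ 0.53 -0.05 -1.31] Fx_hook 0.52 M [ 0.018 -0.075 -0.006] Mlat -0.076 rpy [-3.1413  0.08    0.1119] w 15.7
top crop [[274.3 258.3]] side crop [[383.1 402.9]]
```

View pics/t6.png

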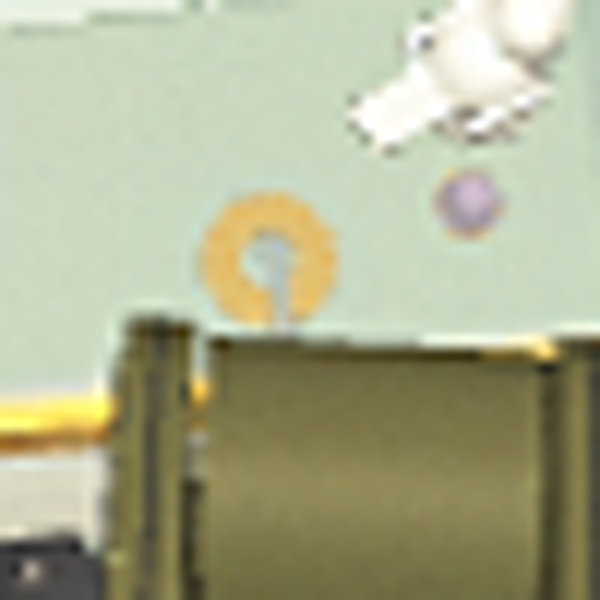

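View pics/s6.png

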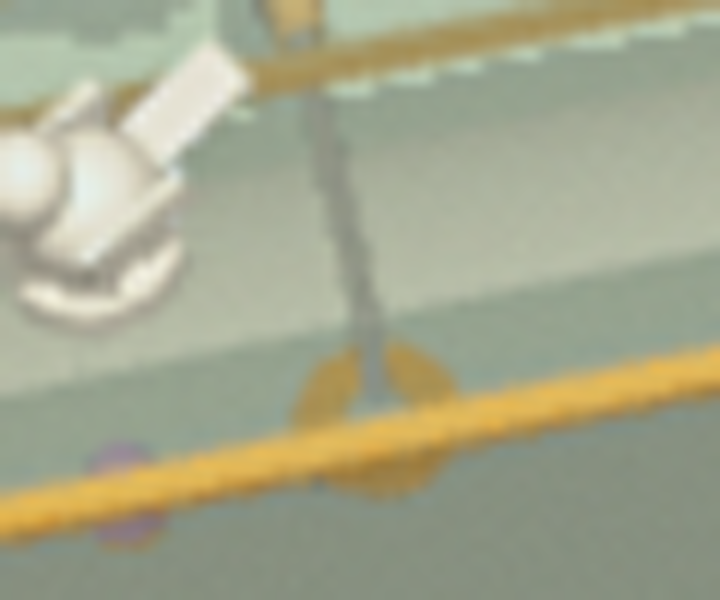

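```bash
python3 - <<'E'
from h import *
for x,y in [(53,-34.4),(55,-34.4),(53,-32.4),(53,-36.4)]:
    p=case2w((x,y,2)); print(x,y,"top",((proj("top",p)+.5-[255,155])*12-.5).round(1),"side",((proj("side",p)+.5-[205,215])*12-.5).round(1))
# ring segmentation in top image
im=cv2.imread("pics/t6_full.png"); hsv=cv2.cvtColor(im,cv2.COLOR_BGR2HSV)
m=cv2.inRange(hsv,(12,70,120),(28,255,255)); 
ys,xs=np.where(m[165:184,268:290]>0); print("top ring bbox",xs.min()+268,xs.max()+268,ys.min()+165,ys.max()+165,"mean",xs.mean()+268,ys.mean()+165,len(xs))
im0=cv2.imread("pics/top0.png"); hsv=cv2.cvtColor(im0,cv2.COLOR_BGR2HSV); m=cv2.inRange(hsv,(12,70,120),(28,255,255))
ys,xs=np.where(m[165:188,268:290]>0); print("top0 ring",xs.min()+268,xs.max()+268,ys.min()+165,ys.max()+165,"mean",xs.mean()+268,ys.mean()+165,len(xs))
u=np.array([xs.mean()+268,ys.mean()+165]); zc=CASE[2]+4
q=onz("top",u,zc-1); print("ring from top",q,w2case(q))
E
```

```text
53 -34.4 top [[273.4 262.1]] side [[385.2 420.5]]
55 -34.4 top [[272.6 255.4]] side [[386.9 427.9]]
53 -32.4 top [[266.6 262.9]] side [[393.9 418.7]]
53 -36.4 top [[280.3 261.4]] side [[376.6 422.3]]
top ring bbox 272 282 171 181 mean 276.9875 176.1375 80
top0 ring 268 289 171 187 mean 278.25757575757575 179.90151515151516 132
ring from top [654.74659192  28.95964055  18.42      ] [ 40.22122446 -36.141368     3.        ]
```

```bash
python3 - <<'E'
from h import *
s=ctrl.sense()
P=tool2w(s,[(132.5,1,22.7),(130,1,-11.1),(110,1,-9.7),(90,.8,-8.3)])
print("top24",((proj("top",P)+.5-[268,166])*32-.5).round(0).tolist()); print("side",((proj("side",P)+.5-[228,225])*20-.5).round(0).tolist())
a=cv2.imread("pics/t6_full.png")[166:184,268:290]; cv2.imwrite("pics/t6z.png",cv2.resize(a,None,fx=32,fy=32,interpolation=cv2.INTER_NEAREST))
a=cv2.imread("pics/s6_full.png")[225:260,225:250]; cv2.imwrite("pics/s6z.png",cv2.resize(a,None,fx=16,fy=16,interpolation=cv2.INTER_NEAREST))
print("side z16",((proj("side",P)+.5-[225,225])*16-.5).round(0).tolist())
E
```

```text
top24 [[316.0, 338.0], [326.0, 288.0], [348.0, 474.0], [368.0, 661.0]]
side [[179.0, 472.0], [164.0, 338.0], [135.0, 213.0], [108.0, 91.0]]
side z16 [[191.0, 377.0], [179.0, 271.0], [156.0, 171.0], [134.0, 73.0]]
```

View pics/t6z.png

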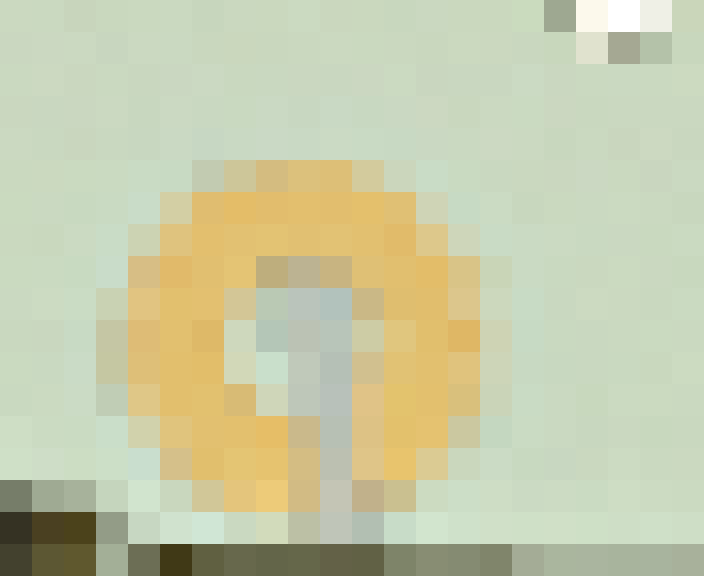

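View pics/s6z.png

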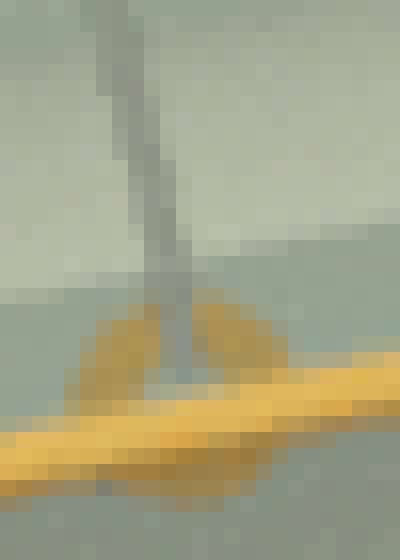

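Tip and hole line up to about 1 mm in both views: top ring centre (303,338) against the lowered tip (304,348) at 32x, and side ring (178,398) against tip (179,400) at 16x. I'll lower the tip into the hole.

```bash
python3 - <<'E'
from h import *
plantip((53.5,-34.4,3.0))
E
```

```text
tip now (case) [ 52.96 -34.44   9.59] M [ 0.018 -0.075 -0.006]
t 15.5 pos [537.66  18.51  58.22] rpy [-3.1413  0.08    0.1119] F [ 0.53 -0.05 -1.31] w 15.7
turn [-0.0001, -0.0, 0.0002] shift [0.0053, -0.0006, 0.0326]  per-row min rows: 0.1321535072468322 0.004270712885774878
```

apply_moves(increments=[[[0,0,0,0.004,0,0.01,1],[0,0,0,0.0045,0,0.018,1],[0,0,0,0.005,0,0.025,1],[0,0,0,0.0053,0,0.03,1],[0,0,0,0.0055,0,0.034,1],[0,0,0,0.0055,0,0.034,1]]])

```text
time_s: 16.1
position: [538.1, 18.6, 51.2]
orientation: [-3.141, 0.08, 0.112]
ft_force: [-0.9, 0.7, -1.5]
width: 15.5
```

```bash
python3 - <<'E'
from h import *
feel(3)
E
```

```text
t 16.20 tip [ 53.51 -34.42   2.69] F [-0.32  0.24 -1.58] Fx_hook -0.30 M [ 0.001 -0.037  0.005] Mlat -0.037 rpy [-3.1412  0.0801  0.1119] w 15.6
```

apply_moves(increments=[[[0,0,0,0.0004,0,0.005,1],[0,0,0,0.0008,0,0.01,1],[0,0,0,0.0008,0,0.0105,1],[0,0,0,0.0008,0,0.0105,1]]])

```text
time_s: 16.6
position: [538.1, 18.6, 49.2]
orientation: [-3.141, 0.08, 0.112]
ft_force: [-0.2, -0.6, -1.5]
width: 15.8
```

```bash
python3 - <<'E'
from h import *
feel(3)
E
```

```text
t 16.70 tip [ 53.54 -34.4    0.64] F [-0.04  0.26 -1.78] Fx_hook -0.01 M [ 0.012 -0.072  0.027] Mlat -0.073 rpy [-3.1413  0.0799  0.112 ] w 16.1
```

The tip is at z = 0.6 mm inside the hole without contact. Now I'll draw back slowly.

apply_moves(increments=[[[0,0,0,-0.012,0,0.001,1],[0,0,0,-0.024,0,0.002,1],[0,0,0,-0.036,0,0.003,1],[0,0,0,-0.048,0,0.004,1],[0,0,0,-0.06,0,0.005,1],[0,0,0,-0.06,0,0.005,1]]])

```text
time_s: 17.3
position: [525.9, 17.2, 49.2]
orientation: [-3.141, 0.08, 0.112]
ft_force: [-0.3, 0.1, -1.1]
width: 15.9
```

```bash
python3 - <<'E'
from h import *
feel(2)
shot("top","t7",(255,155,305,205),12); shot("side","s7",(205,205,265,265),12)
feel(1)
E
```

```text
t 17.35 tip [ 41.29 -34.46   0.6 ] F [ 0.05 -0.33 -1.34] Fx_hook 0.01 M [-0.009 -0.081 -0.019] Mlat -0.079 rpy [-3.1413  0.08    0.1118] w 16.0
t 17.45 tip [ 41.51 -34.47   0.66] F [-0.15 -0.71 -1.33] Fx_hook -0.22 M [-0.033 -0.086  0.01 ] Mlat -0.082 rpy [-3.1413  0.0799  0.1118] w 15.8
```

View pics/s7.png

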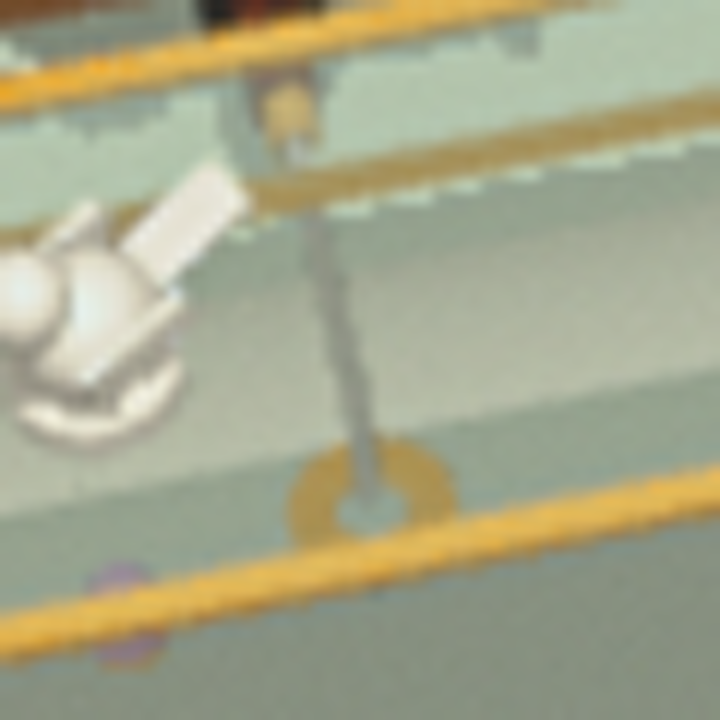

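View pics/t7.png

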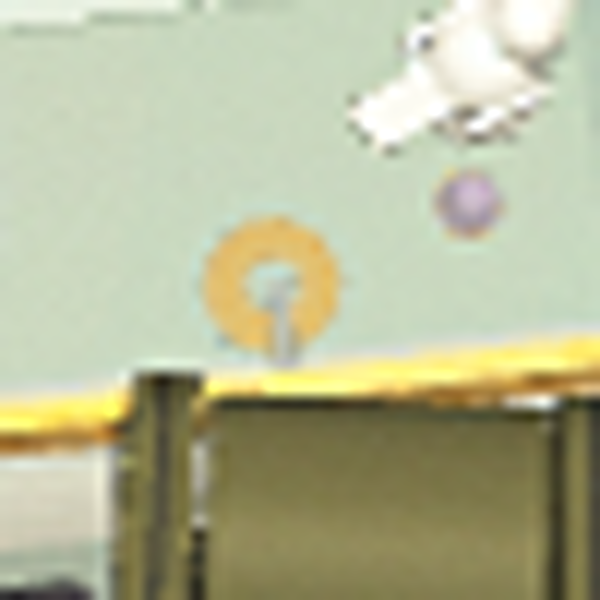

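The collar follows: top crop centre moved from (269,258) to (272,285), about 7 mm towards the front, with the wire in the hole. I'll compute the bead-following rows.

```bash
cat >> h.py <<'E'
XC=2.5
def zsurf(x):
    u=abs(x-XC); return max(0.,np.sqrt(55.6**2-u*u)-49.8) if u<26 else 0.
def rows(xs,m,y=-34.4,zmax=None):
    s=ctrl.sense(); R=Ro.from_euler("xyz",s["orientation"]); now=tipc(s); print("now",now.round(2),"rpy",np.round(s["orientation"],4))
    for x in xs:
        z=zsurf(x)+m; d=fr(0,0,0,CY,np.array((x,y,z))-now)[0]; print("x %.1f z %.2f"%(x,z),(R.inv().apply(d)/200).round(4).tolist())
E
python3 - <<'E'
from h import *
rows([39,36,33,30,27,24,21],.7)
E
```

```text
now [ 41.51 -34.47   0.66] rpy [-3.1413  0.0799  0.1118]
x 39.0 z 0.70 [-0.0125, -0.0004, 0.0008]
x 36.0 z 0.70 [-0.0275, -0.0004, 0.002]
x 33.0 z 0.70 [-0.0424, -0.0004, 0.0032]
x 30.0 z 0.70 [-0.0574, -0.0004, 0.0044]
x 27.0 z 0.81 [-0.0724, -0.0004, 0.005]
x 24.0 z 2.17 [-0.0879, -0.0004, -0.0006]
x 21.0 z 3.33 [-0.1033, -0.0004, -0.0051]
```

apply_moves(increments=[[[0,0,0,-0.0125,0,0.0008,1],[0,0,0,-0.0275,0,0.002,1],[0,0,0,-0.0425,0,0.0032,1],[0,0,0,-0.0575,0,0.0044,1],[0,0,0,-0.0675,0,0.005,1],[0,0,0,-0.0675,0,0.005,1]]])

```text
time_s: 18.05
position: [512.2, 15.7, 49.2]
orientation: [-3.141, 0.081, 0.112]
ft_force: [-0.3, 0.1, -1.1]
width: 16.3
```

```bash
python3 - <<'E'
from h import *
feel(3)
shot("top","t8",(255,155,305,205),12); shot("side","s8",(205,205,265,265),12)
rows([28,26,24,22,20,18,16,14],.8)
E
```

```text
t 18.15 tip [ 27.56 -34.42   0.44] F [ 0.43 -0.06 -1.47] Fx_hook 0.42 M [ 0.043 -0.021 -0.02 ] Mlat -0.026 rpy [-3.1412  0.0807  0.1119] w 16.0
now [ 27.76 -34.45   0.51] rpy [-3.1412  0.0804  0.1118]
x 28.0 z 0.80 [0.0011, -0.0002, -0.0015]
x 26.0 z 1.39 [-0.0091, -0.0003, -0.0037]
x 24.0 z 2.27 [-0.0195, -0.0003, -0.0073]
x 22.0 z 3.07 [-0.0298, -0.0003, -0.0104]
x 20.0 z 3.77 [-0.04, -0.0003, -0.0131]
x 18.0 z 4.40 [-0.0502, -0.0003, -0.0154]
x 16.0 z 4.94 [-0.0604, -0.0003, -0.0173]
x 14.0 z 5.40 [-0.0706, -0.0003, -0.0188]
```

View pics/s8.png

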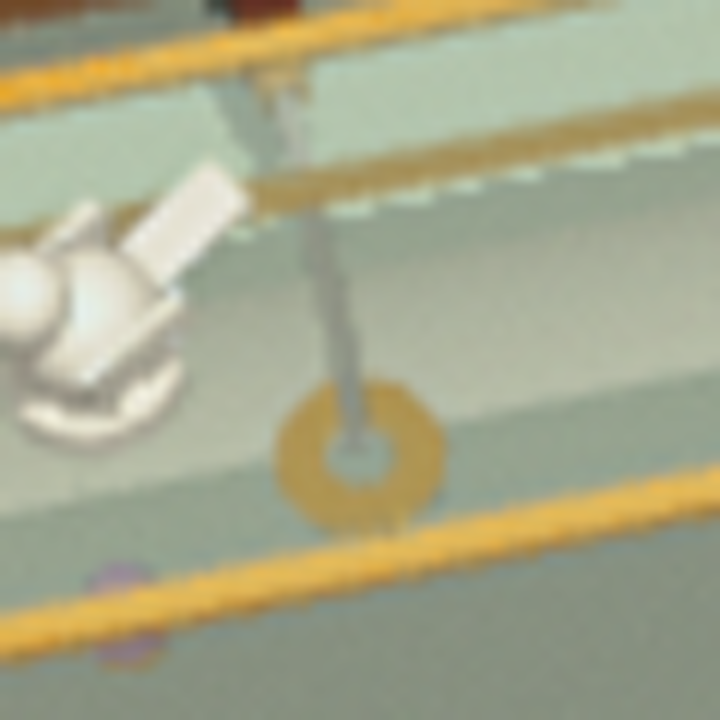

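The collar follows on the wire (side crop centre (360,458)), now on the bead's slope, with forces light. I'll continue along the bead profile.

apply_moves(increments=[[[0,0,0,-0.002,0,-0.003,1],[0,0,0,-0.009,0,-0.005,1],[0,0,0,-0.0195,0,-0.008,1],[0,0,0,-0.03,0,-0.0105,1],[0,0,0,-0.04,0,-0.013,1],[0,0,0,-0.04,0,-0.013,1]]])

```text
time_s: 18.85
position: [504.7, 14.8, 52.5]
orientation: [-3.141, 0.08, 0.112]
ft_force: [0.4, 0.5, -1.8]
width: 15.8
```

```bash
python3 - <<'E'
from h import *
feel(3)
shot("side","s9",(205,205,265,265),12)
rows([18,16,14,12,10,8,6],.8)
E
```

```text
t 18.95 tip [ 19.92 -34.45   3.79] F [ 0.53  0.17 -1.69] Fx_hook 0.55 M [ 0.02  -0.03   0.005] Mlat -0.032 rpy [-3.1412  0.0804  0.1119] w 15.6
now [ 19.99 -34.47   3.8 ] rpy [-3.1412  0.0804  0.1118]
x 18.0 z 4.40 [-0.0102, -0.0003, -0.0022]
x 16.0 z 4.94 [-0.0203, -0.0003, -0.0041]
x 14.0 z 5.40 [-0.0305, -0.0004, -0.0056]
x 12.0 z 5.78 [-0.0406, -0.0004, -0.0067]
x 10.0 z 6.09 [-0.0507, -0.0004, -0.0074]
x 8.0 z 6.33 [-0.0608, -0.0004, -0.0078]
x 6.0 z 6.49 [-0.0708, -0.0004, -0.0078]
```

View pics/s9.png

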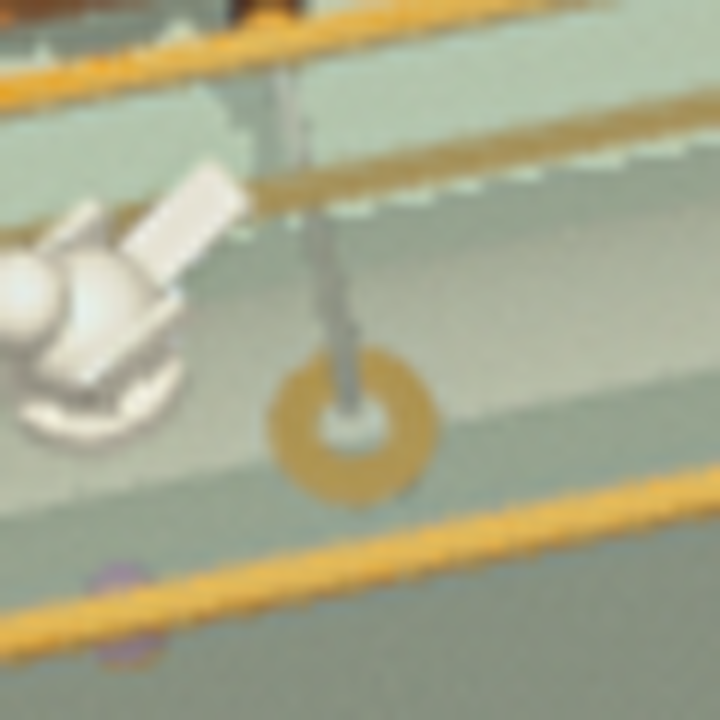

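apply_moves(increments=[[[0,0,0,-0.01,0,-0.0022,1],[0,0,0,-0.02,0,-0.004,1],[0,0,0,-0.03,0,-0.0054,1],[0,0,0,-0.04,0,-0.0064,1],[0,0,0,-0.05,0,-0.0071,1],[0,0,0,-0.06,0,-0.0075,1],[0,0,0,-0.06,0,-0.0075,1]]])

```text
time_s: 19.7
position: [492.9, 13.5, 54.9]
orientation: [-3.141, 0.08, 0.112]
ft_force: [0.2, 0.7, -1.2]
width: 15.8
```

```bash
python3 - <<'E'
from h import *
feel(3)
shot("side","s10",(205,205,265,265),12)
rows([6,4,2,0,-2,-4,-6,-8,-10],.7)
E
```

```text
t 19.80 tip [  8.05 -34.47   6.25] F [ 0.09  0.82 -1.09] Fx_hook 0.18 M [ 0.047 -0.067  0.019] Mlat -0.072 rpy [-3.1412  0.0804  0.1118] w 15.8
now [  8.1  -34.47   6.25] rpy [-3.1412  0.0804  0.1118]
x 6.0 z 6.39 [-0.0105, -0.0004, 0.0001]
x 4.0 z 6.48 [-0.0205, -0.0004, 0.0005]
x 2.0 z 6.50 [-0.0305, -0.0004, 0.0012]
x 0.0 z 6.44 [-0.0405, -0.0004, 0.0023]
x -2.0 z 6.32 [-0.0504, -0.0004, 0.0037]
x -4.0 z 6.12 [-0.0603, -0.0004, 0.0055]
x -6.0 z 5.85 [-0.0701, -0.0004, 0.0077]
x -8.0 z 5.50 [-0.08, -0.0004, 0.0102]
x -10.0 z 5.08 [-0.0898, -0.0004, 0.0131]
```

View pics/s10.png

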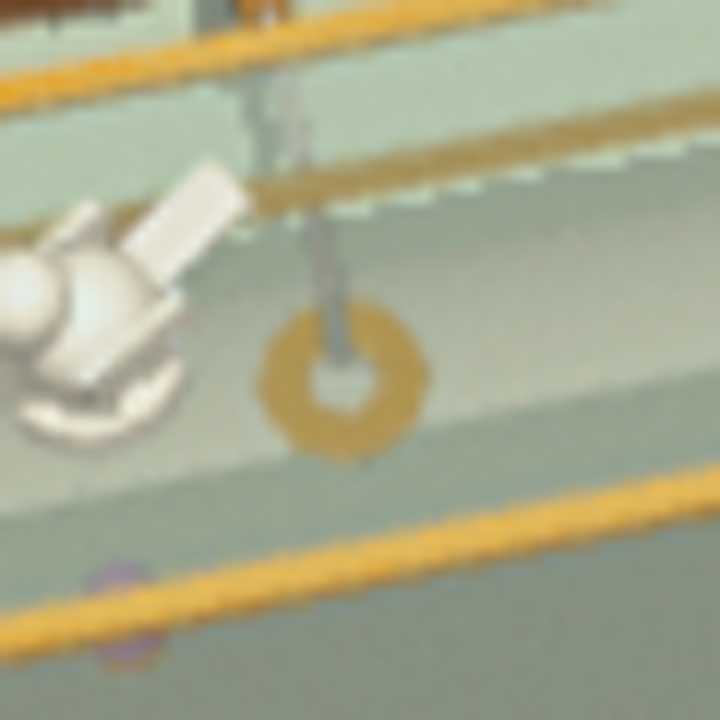

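The collar is still on the wire (side crop centre (342,380)) and riding up to the crest. I'll take it over the crest.

apply_moves(increments=[[[0,0,0,-0.0105,0,0,1],[0,0,0,-0.0205,0,0.0004,1],[0,0,0,-0.0305,0,0.0011,1],[0,0,0,-0.0405,0,0.0022,1],[0,0,0,-0.0505,0,0.0036,1],[0,0,0,-0.0605,0,0.0053,1],[0,0,0,-0.07,0,0.0075,1],[0,0,0,-0.07,0,0.0075,1]]])

```text
time_s: 20.65
position: [478.8, 11.9, 54.5]
orientation: [-3.141, 0.081, 0.112]
ft_force: [-0.1, 0.1, -1.3]
width: 16.2
```

```bash
python3 - <<'E'
from h import *
feel(3)
shot("side","s11",(205,195,265,255),12); shot("top","t11",(240,155,320,225),10)
rows([-8,-10,-12,-14,-16,-18,-20],.8)
E
```

```text
t 20.75 tip [ -6.03 -34.48   5.86] F [-0.21  0.15 -1.52] Fx_hook -0.19 M [ 0.035 -0.053  0.002] Mlat -0.057 rpy [-3.1412  0.0804  0.1118] w 15.9
now [ -5.88 -34.48   5.95] rpy [-3.1412  0.0803  0.1118]
x -8.0 z 5.60 [-0.0104, -0.0004, 0.0026]
x -10.0 z 5.18 [-0.0202, -0.0004, 0.0055]
x -12.0 z 4.68 [-0.03, -0.0004, 0.0088]
x -14.0 z 4.10 [-0.0397, -0.0004, 0.0125]
x -16.0 z 3.43 [-0.0494, -0.0004, 0.0166]
x -18.0 z 2.68 [-0.0591, -0.0004, 0.0211]
x -20.0 z 1.84 [-0.0687, -0.0004, 0.0261]
```

View pics/s11.png

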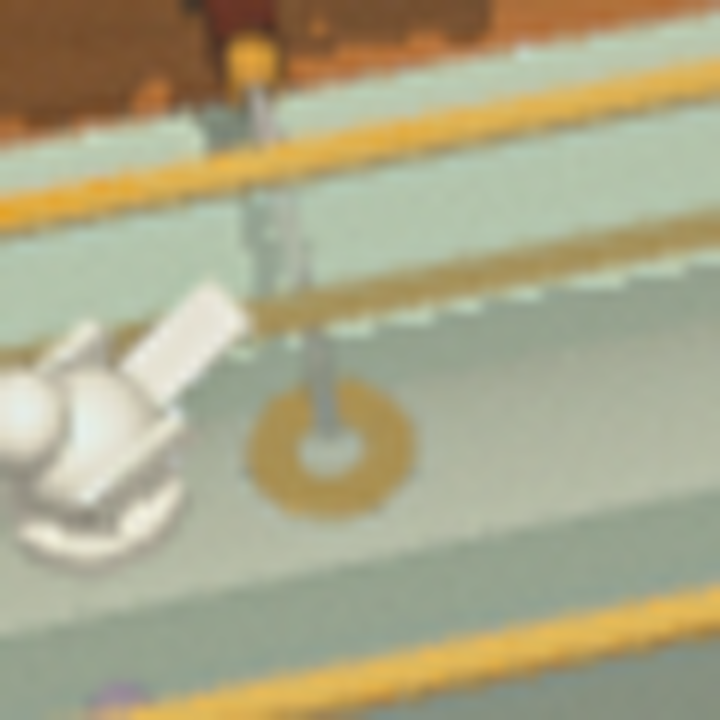

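View pics/t11.png

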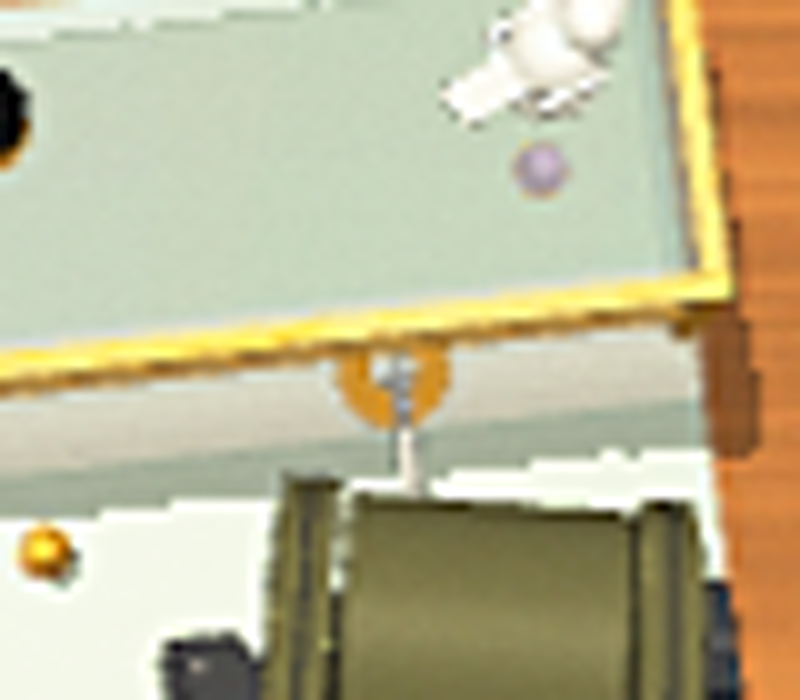

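The collar is coming out below the front edge (top crop centre about (393,372)), still on the wire. Next is down the front slope.

apply_moves(increments=[[[0,0,0,-0.0105,0,0.0024,1],[0,0,0,-0.02,0,0.0052,1],[0,0,0,-0.03,0,0.0084,1],[0,0,0,-0.04,0,0.012,1],[0,0,0,-0.0495,0,0.016,1],[0,0,0,-0.059,0,0.0205,1],[0,0,0,-0.059,0,0.0205,1]]])

```text
time_s: 21.55
position: [466.8, 10.6, 51.3]
orientation: [-3.141, 0.081, 0.112]
ft_force: [0.8, -0.1, -0.9]
width: 15.7
```

```bash
python3 - <<'E'
from h import *
feel(3)
shot("side","s12",(205,195,265,255),12); shot("top","t12",(240,155,320,225),10)
rows([-20,-22,-24,-27,-30,-33,-36],.7)
E
```

```text
t 21.65 tip [-18.12 -34.48   2.72] F [ 0.42  0.22 -0.86] Fx_hook 0.45 M [ 0.001 -0.034  0.013] Mlat -0.034 rpy [-3.1412  0.0805  0.1118] w 15.6
now [-17.98 -34.52   2.81] rpy [-3.1413  0.0804  0.1118]
x -20.0 z 1.74 [-0.0097, -0.0006, 0.0061]
x -22.0 z 0.81 [-0.0193, -0.0006, 0.0116]
x -24.0 z 0.70 [-0.0292, -0.0006, 0.0129]
x -27.0 z 0.70 [-0.0441, -0.0006, 0.0141]
x -30.0 z 0.70 [-0.0591, -0.0006, 0.0153]
x -33.0 z 0.70 [-0.074, -0.0006, 0.0165]
x -36.0 z 0.70 [-0.089, -0.0006, 0.0177]
```

View pics/t12.png

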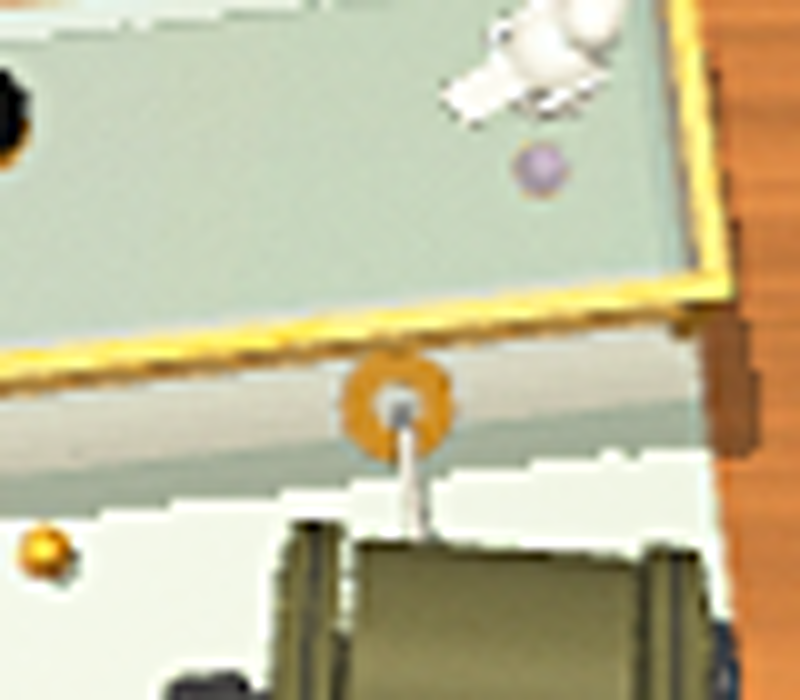

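apply_moves(increments=[[[0,0,0,-0.0095,0,0.0045,1],[0,0,0,-0.0195,0,0.009,1],[0,0,0,-0.0295,0,0.011,1],[0,0,0,-0.0445,0,0.0135,1],[0,0,0,-0.0595,0,0.0153,1],[0,0,0,-0.0745,0,0.0165,1],[0,0,0,-0.089,0,0.0177,1],[0,0,0,-0.089,0,0.0177,1]]])

```text
time_s: 22.55
position: [448.7, 8.5, 49.2]
orientation: [-3.141, 0.081, 0.112]
ft_force: [-1.0, -0.2, -2.7]
width: 15.9
```

```bash
python3 - <<'E'
from h import *
feel(3)
shot("side","s13",(195,175,265,245),10); shot("top","t13",(240,155,320,225),10)
rows([-40,-44,-48,-52,-56,-60,-64],.7)
E
```

```text
t 22.65 tip [-36.13 -34.53   0.68] F [-0.44 -0.19 -1.92] Fx_hook -0.46 M [ 0.036 -0.055 -0.028] Mlat -0.059 rpy [-3.1413  0.0804  0.1118] w 15.8
now [-35.92 -34.53   0.77] rpy [-3.1412  0.0803  0.1118]
x -40.0 z 0.70 [-0.0203, -0.0006, 0.002]
x -44.0 z 0.70 [-0.0402, -0.0006, 0.0036]
x -48.0 z 0.70 [-0.0602, -0.0007, 0.0052]
x -52.0 z 0.70 [-0.0801, -0.0007, 0.0068]
x -56.0 z 0.70 [-0.1, -0.0007, 0.0084]
x -60.0 z 0.70 [-0.12, -0.0007, 0.01]
x -64.0 z 0.70 [-0.1399, -0.0007, 0.0116]
```

View pics/t13.png

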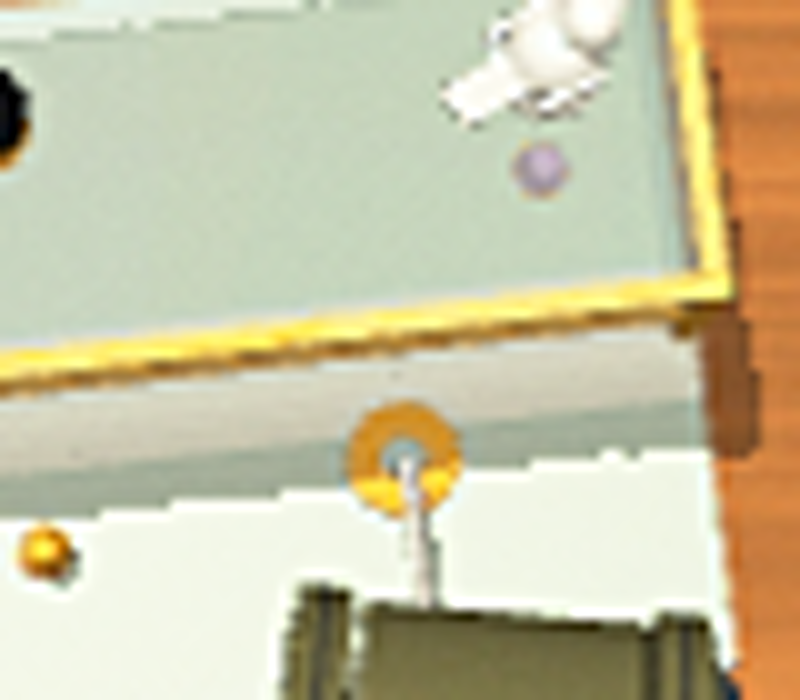

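View pics/s13.png

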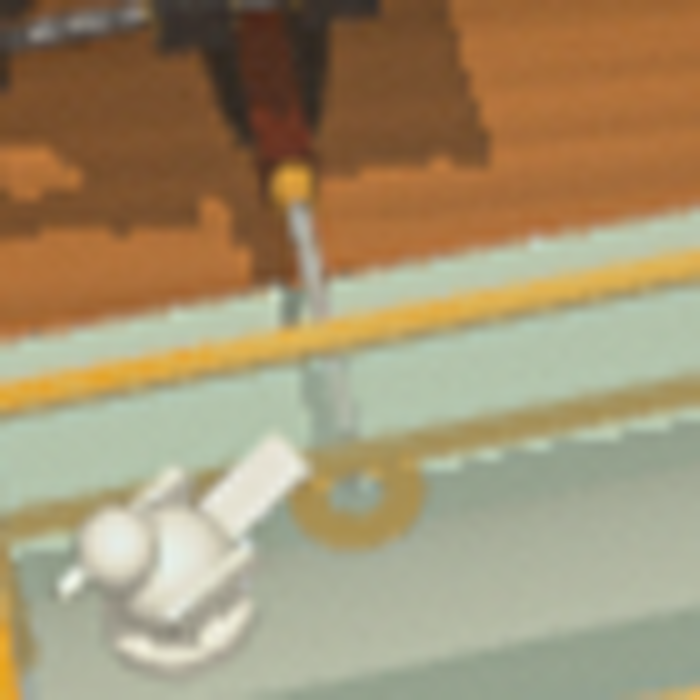

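The collar is out in front (top crop centre about (405,458)) and the wire is still in the hole. I'll draw it on to mid-front.

apply_moves(increments=[[[0,0,0,-0.02,0,0.002,1],[0,0,0,-0.04,0,0.0036,1],[0,0,0,-0.06,0,0.0052,1],[0,0,0,-0.08,0,0.0068,1],[0,0,0,-0.1,0,0.0084,1],[0,0,0,-0.12,0,0.01,1],[0,0,0,-0.145,0,0.012,1],[0,0,0,-0.145,0,0.012,1]]])

```text
time_s: 23.55
position: [419.7, 5.3, 49.2]
orientation: [-3.141, 0.081, 0.112]
ft_force: [-0.0, -0.2, -2.0]
width: 16.3
```

```bash
python3 - <<'E'
from h import *
feel(3)
shot("side","s14",(195,165,265,235),10); shot("top","t14",(240,165,320,235),10)
feel(1)
E
```

```text
t 23.65 tip [-65.09 -34.57   0.76] F [-0.23 -0.17 -1.65] Fx_hook -0.25 M [ 0.015 -0.058  0.012] Mlat -0.059 rpy [-3.1413  0.0801  0.1117] w 15.9
t 23.75 tip [-64.88 -34.58   0.81] F [-0.19  0.26 -1.37] Fx_hook -0.16 M [ 0.018 -0.019 -0.038] Mlat -0.021 rpy [-3.1413  0.0801  0.1118] w 16.2
```

View pics/t14.png

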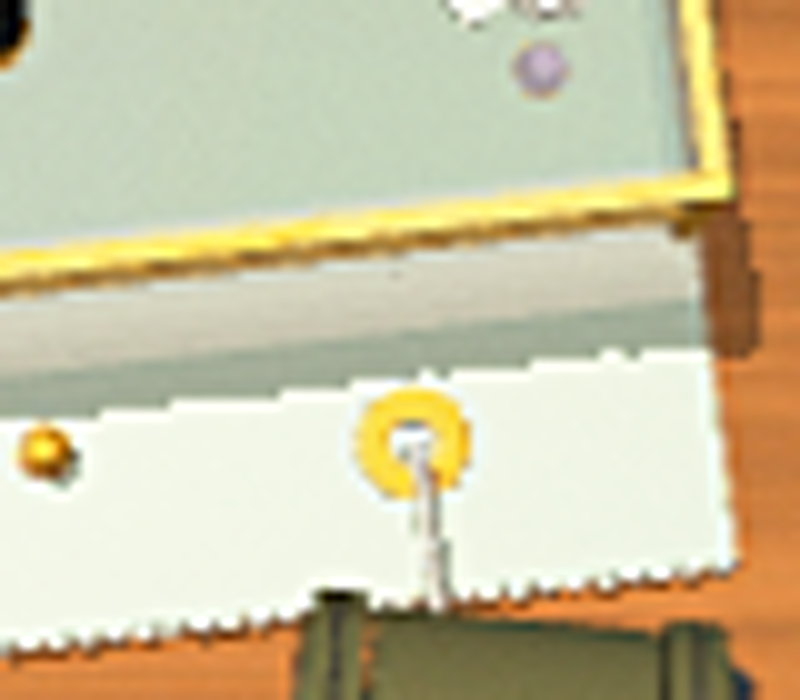

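View pics/s14.png

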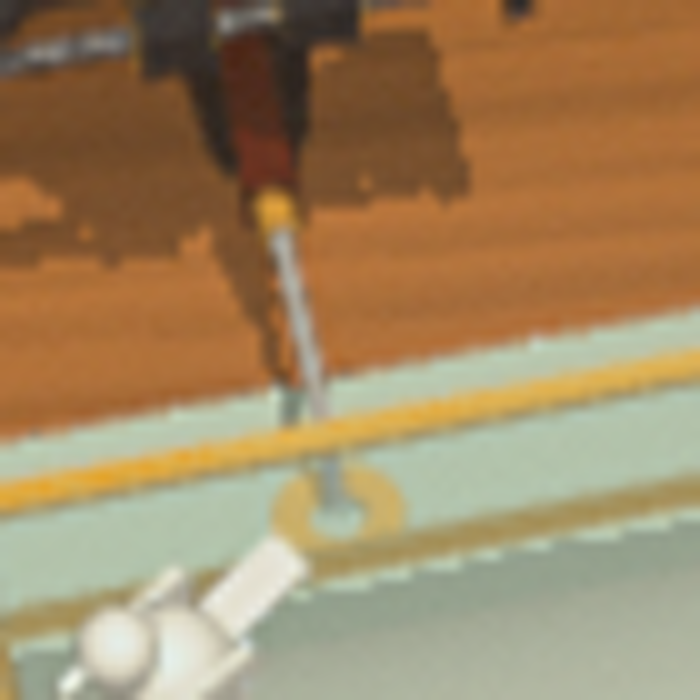

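```bash
python3 - <<'E'
from h import *
u=un((413,443),(240,165),10); q=onz("top",u,CASE[2]+2); print("ring top-cam",w2case(q).round(1))
u=un((339,508),(195,165),10); q=onz("side",u,CASE[2]+2); print("ring side-cam",w2case(q).round(1))
plantip((-61,-34.5,0.9)); plantip((-61,-34.5,45))
E
```

```text
ring top-cam [-60.8 -33.4   2. ]
ring side-cam [-65.9 -35.3   2. ]
tip now (case) [-64.88 -34.58   0.81] M [ 0.018 -0.019 -0.038]
t 23.75 pos [420.56   5.3   49.45] rpy [-3.1413  0.0801  0.1118] F [-0.19  0.26 -1.37] w 16.2
turn [-0.0001, 0.0, 0.0002] shift [0.0193, -0.0007, -0.002]  per-row min rows: 0.07769770806305916 0.0037333493968852195
tip now (case) [-64.88 -34.58   0.81] M [ 0.018 -0.019 -0.038]
t 23.75 pos [420.56   5.3   49.45] rpy [-3.1413  0.0801  0.1118] F [-0.19  0.26 -1.37] w 16.2
turn [-0.0001, 0.0, 0.0002] shift [0.0017, -0.0008, -0.2218]  per-row min rows: 0.8870989482344281 0.0037333493968852195
```

The collar lies at about x = −61 (top) to −66 (side, partly hidden), inside the −95 to −32 window. I'll centre the tip in the hole, then lift straight out.

apply_moves(increments=[[[0,0,0,0.01,0,-0.001,1],[0,0,0,0.0195,0,-0.0018,1],[0,0,0,0.0195,0,-0.002,1],[0,0,0,0.0185,0,-0.015,1],[0,0,0,0.0165,0,-0.04,1],[0,0,0,0.012,0,-0.1,1],[0,0,0,0.004,0,-0.2,1],[0,0,0,0.002,0,-0.222,1]]])

```text
time_s: 24.55
position: [426.5, 5.5, 96.8]
orientation: [3.141, 0.075, 0.112]
ft_force: [-1.1, -0.1, -0.6]
width: 16.1
```

```bash
python3 - <<'E'
from h import *
feel(3)
shot("side","s15",(195,165,265,235),10); shot("top","t15",(240,165,320,235),10)
plan((477.2,-315.3,170),(np.pi,0,-0.253))
E
```

```text
t 24.65 tip [-59.7  -34.84  47.07] F [-0.15 -0.05 -1.43] Fx_hook -0.15 M [ 0.018 -0.101 -0.015] Mlat -0.103 rpy [3.1411 0.0767 0.1118] w 15.8
t 24.75 pos [424.24   5.74  93.47] rpy [-3.1413  0.0803  0.1118] F [-0.13 -0.16 -1.51] w 15.9
turn [0.0046, 0.0253, 0.1161] shift [0.0531, 1.6246, -0.3887]  per-row min rows: 6.685087101172074 2.489447454108261
```

View pics/t15.png

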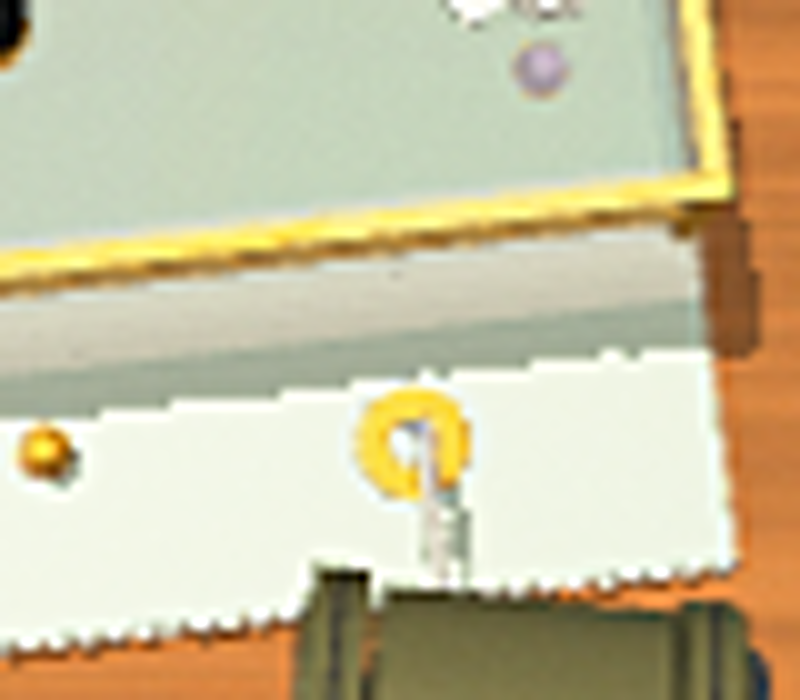

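View pics/s15.png

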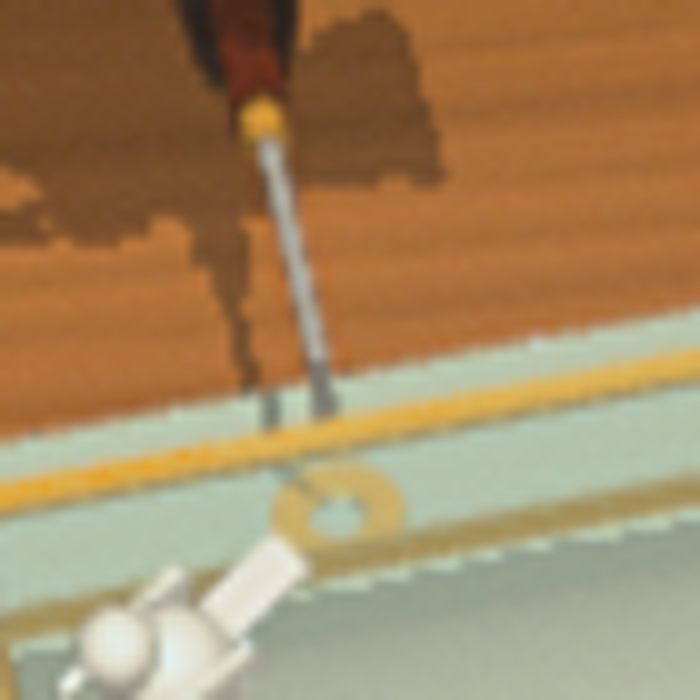

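The collar stays flat at top crop (413,443) and the hook tip is clear above it. I'll carry the hook back to the rest.

apply_moves(increments=[[[0,0,0,0,0,-0.15,1],[0,0,0.005,0,0.1,-0.3,1],[0.001,0.005,0.025,0.01,0.3,-0.36,1],[0.002,0.012,0.055,0.02,0.5,-0.38,1],[0.003,0.018,0.085,0.03,0.7,-0.39,1],[0.0045,0.025,0.107,0.03,0.85,-0.39,1],[0.0045,0.025,0.107,0.03,0.85,-0.39,1]]])

```text
time_s: 25.45
position: [454.7, -164.6, 169.8]
orientation: [-3.141, 0.002, -0.23]
ft_force: [-0.4, 1.0, -1.8]
width: 15.8
```

```bash
python3 - <<'E'
from h import *
plan((480,-317,140),(np.pi,0,-0.225))
E
```

```text
t 25.45 pos [ 454.74 -164.57  169.77] rpy [-3.1413e+00  2.4000e-03 -2.2960e-01] F [-0.38  0.97 -1.78] w 15.8
turn [-0.0001, 0.0008, -0.0015] shift [0.2968, 0.7134, 0.148]  per-row min rows: 3.147058796703626 0.03482435600156149
```

apply_moves(increments=[[[0,0,0,0.07,0.17,0.02,1],[0,0,0,0.15,0.36,0.05,1],[0,0,0,0.23,0.54,0.1,1],[0,0.0008,-0.0015,0.297,0.713,0.148,1],[0,0.0008,-0.0015,0.297,0.713,0.148,1],[0,0.0008,-0.0015,0.297,0.713,0.148,1],[0,0.0008,-0.0015,0.297,0.713,0.148,1]]])

```text
time_s: 26.15
position: [479.9, -315.5, 139.5]
orientation: [-3.14, 0.001, -0.224]
ft_force: [0.5, -0.1, -1.8]
width: 15.8
```

```bash
python3 - <<'E'
from h import *
plan((480,-317,80),(np.pi,0,-0.225))
shot("side","s16",(50,100,170,240),5)
plan((480,-317,80),(np.pi,0,-0.225))
E
```

```text
t 26.15 pos [ 479.9  -315.48  139.46] rpy [-3.1403e+00  1.1000e-03 -2.2380e-01] F [ 0.49 -0.08 -1.81] w 15.8
turn [-0.0004, 0.0003, 0.0004] shift [0.0025, 0.0077, 0.2973]  per-row min rows: 1.1895817898069954 0.013907338923937352
t 26.2 pos [ 480.05 -315.5   139.85] rpy [-3.1408e+00  4.0000e-04 -2.2340e-01] F [-0.01 -0.84 -1.76] w 15.8
turn [-0.0003, 0.0001, 0.0005] shift [0.0015, 0.0076, 0.2993]  per-row min rows: 1.1974342207893696 0.012211306170980131
```

View pics/s16.png

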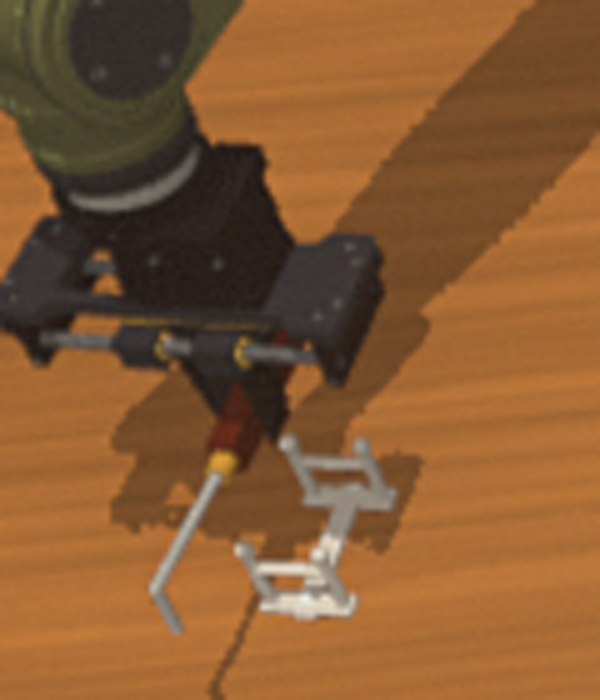

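apply_moves(increments=[[[0,0,0,0.0015,0.0076,0.12,1],[0,0,0,0.0015,0.0076,0.24,1],[0,0,0,0.0015,0.0076,0.33,1],[0,0,0,0.0015,0.0076,0.38,1],[0,0,0,0.0015,0.0076,0.41,1],[0,0,0,0.0015,0.0076,0.42,1],[0,0,0,0.0015,0.0076,0.42,1],[0,0,0,0.0015,0.0076,0.42,1]]])

```text
time_s: 27.0
position: [480.6, -317.4, 56.9]
orientation: [-3.142, -0.001, -0.223]
ft_force: [-0.9, -0.5, -1.6]
width: 16.2
```

```bash
python3 - <<'E'
from h import *
feel(3)
plan((480,-317,48.5),(np.pi,0,-0.225))
shot("side","s17",(50,120,150,240),5)
E
```

```text
t 27.10 tip [ -46.57 -405.48   18.83] F [-0.41 -0.16 -1.33] Fx_hook -0.37 M [ 0.05   0.048 -0.002] Mlat 0.058 rpy [-3.1414e+00 -1.1000e-03 -2.2350e-01] w 15.7
t 27.1 pos [ 480.5  -317.39   56.8 ] rpy [-3.1414e+00 -1.1000e-03 -2.2350e-01] F [ 0.21 -0.53 -1.12] w 15.7
turn [-0.0, -0.0004, 0.0005] shift [-0.0029, -0.0013, 0.0415]  per-row min rows: 0.16651047566060895 0.012583691911258152
```

View pics/s17.png

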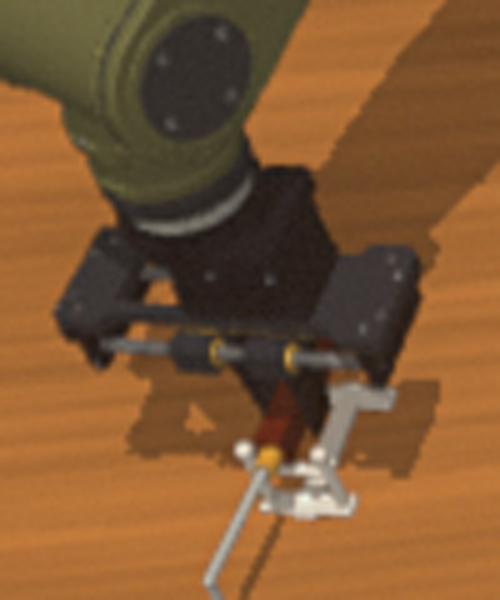

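The handle is between the horns (balls at (243,450) and (318,455), handle between them). I'll lower to the bars gently.

apply_moves(increments=[[[0,-0.0004,0,-0.002,-0.001,0.012,1],[0,-0.0004,0,-0.002,-0.001,0.024,1],[0,-0.0004,0,-0.002,-0.001,0.034,1],[0,-0.0004,0,-0.002,-0.001,0.038,1],[0,-0.0004,0,-0.002,-0.001,0.038,1],[0,-0.0004,0,-0.002,-0.001,0.038,1]]])

```text
time_s: 27.75
position: [480.1, -317.1, 49.0]
orientation: [-3.141, 0.0, -0.224]
ft_force: [0.1, -0.6, -1.3]
width: 15.7
```

```bash
python3 - <<'E'
from h import *
feel(3)
plan((480,-317,48.0),(np.pi,0,-0.225))
E
```

```text
t 27.85 tip [ -46.92 -405.12   10.97] F [ 0.39  0.14 -1.37] Fx_hook 0.35 M [0.058 0.055 0.015] Mlat 0.066 rpy [-3.1414e+00  3.0000e-04 -2.2340e-01] w 16.0
t 27.85 pos [ 480.14 -317.08   49.12] rpy [-3.1414e+00  3.0000e-04 -2.2340e-01] F [ 0.05  0.56 -1.14] w 16.0
turn [-0.0001, 0.0001, 0.0005] shift [-0.0008, -0.0002, 0.0056]  per-row min rows: 0.022666919702436318 0.010703989016976126
```

apply_moves(increments=[[[0,0.0008,0,0,0,0.002,1],[0,0.0008,0,0,0,0.004,1],[0,0.0008,0,0,0,0.0045,1],[0,0.0008,0,0,0,0.0045,1]]])

```text
time_s: 28.25
position: [480.1, -317.1, 48.2]
orientation: [-3.141, -0.002, -0.224]
ft_force: [-0.3, -0.1, -2.0]
width: 16.1
```

```bash
python3 - <<'E'
from h import *
feel(3)
plan((480,-317,48.0),(np.pi,0,-0.225))
E
```

```text
t 28.35 tip [ -46.85 -405.17   10.46] F [-0.39 -0.27 -1.46] Fx_hook -0.32 M [ 0.042  0.061 -0.006] Mlat 0.069 rpy [-3.1414e+00 -2.3000e-03 -2.2350e-01] w 16.0
t 28.35 pos [ 480.17 -317.1    48.27] rpy [-3.1414e+00 -2.3000e-03 -2.2350e-01] F [-0.47 -0.68 -1.39] w 16.0
turn [-0.0001, -0.0007, 0.0005] shift [-0.0009, -0.0003, 0.0014]  per-row min rows: 0.006709998359481853 0.01829339945582016
```

apply_moves(increments=[[[0,0,0,0,0,0.0025,1],[0,0,0,0,0,0.0025,1],[0,0,0,0,0,0.0025,1]]])

```text
time_s: 28.65
position: [480.2, -317.2, 48.0]
orientation: [-3.142, -0.002, -0.223]
ft_force: [-1.5, -0.6, 1.4]
width: 16.0
```

```bash
python3 - <<'E'
from h import *
feel(3)
E
```

```text
t 28.75 tip [ -46.8  -405.24   10.2 ] F [-1.19  0.37  1.42] Fx_hook -1.24 M [0.158 0.161 0.004] Mlat 0.192 rpy [-3.1415e+00 -2.4000e-03 -2.2350e-01] w 15.6
```

Contact with the bars is felt (about 2.9 N). Opening the gripper.

apply_moves(increments=[[[0,0,0,0,0,-0.0015,1],[0,0,0,0,0,-0.0015,0.7],[0,0,0,0,0,-0.0015,0.4],[0,0,0,0,0,-0.0015,0.4],[0,0,0,0,0,-0.0015,0.4],[0,0,0,0,0,-0.0015,0.4]]])

```text
time_s: 29.35
position: [480.3, -317.2, 48.3]
orientation: [-3.142, -0.002, -0.223]
ft_force: [-0.2, 0.1, 0.3]
width: 50.4
```

```bash
python3 - <<'E'
from h import *
feel(2)
shot("side","s18",(50,120,150,240),5)
E
```

```text
t 29.40 tip [ -46.76 -405.26   10.54] F [-0.41 -0.11  0.07] Fx_hook -0.38 M [ 0.071  0.029 -0.022] Mlat 0.044 rpy [-3.1415e+00 -2.5000e-03 -2.2350e-01] w 53.5
```

View pics/s18.png

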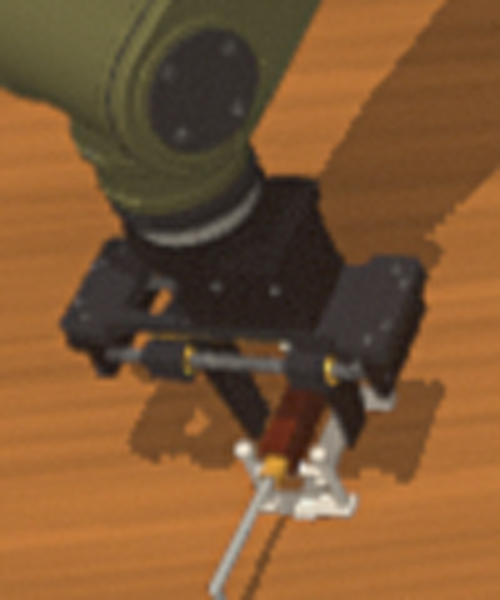

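The fingers are open and the hook rests between the horns. Next I'll lift straight up and clear off.

apply_moves(increments=[[[0,0,0,0,0,-0.05,0.4],[0,0,0,0,0,-0.15,0.4],[0,0,0,0,0,-0.3,0.4],[0,0,0,0,0,-0.5,0.4],[0,0,0,0,0,-0.7,0.4],[0,0,0,0,0,-0.7,0.4]]])

```text
time_s: 30.05
position: [483.1, -319.6, 197.1]
orientation: [3.136, -0.015, -0.223]
ft_force: [-0.2, 0.3, 1.0]
width: 57.2
```

apply_moves(increments=[[[0,0,0,-0.2,0.1,-0.02,0.4],[0,0,0,-0.4,0.2,-0.04,0.4],[0,0,0,-0.6,0.3,-0.05,0.4],[0,0,0,-0.7,0.4,-0.05,0.4],[0,0,0,-0.7,0.4,-0.05,0.4],[0,0,0,-0.7,0.4,-0.05,0.4]]])

```text
time_s: 30.65
position: [328.6, -366.7, 205.7]
orientation: [3.136, -0.016, -0.225]
ft_force: [0.6, -0.7, -0.6]
width: 57.3
```

```bash
python3 - <<'E'
from h import *
feel(2)
shot("side","s19"); shot("top","t19")
a=cv2.imread("pics/s19_full.png"); b=cv2.imread("pics/t19_full.png")
cv2.imwrite("pics/s19h.png",cv2.resize(a[170:250,80:140],None,fx=7,fy=7,interpolation=cv2.INTER_CUBIC))
cv2.imwrite("pics/t19h.png",cv2.resize(b[185:255,360:400],None,fx=8,fy=8,interpolation=cv2.INTER_CUBIC))
cv2.imwrite("pics/t19c.png",cv2.resize(b[135:240,215:325],None,fx=5,fy=5,interpolation=cv2.INTER_CUBIC))
cv2.imwrite("pics/s19c.png",cv2.resize(a[185:290,180:320],None,fx=5,fy=5,interpolation=cv2.INTER_CUBIC))
E
```

```text
t 30.70 tip [-202.23 -437.61  169.51] F [ 0.06  0.11 -0.32] Fx_hook 0.03 M [ 0.067  0.066 -0.023] Mlat 0.079 rpy [ 3.1358 -0.0155 -0.2236] w 57.0
```

View pics/s19h.png

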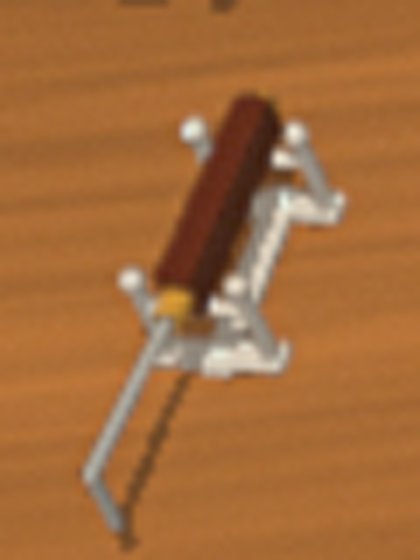

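View pics/t19h.png

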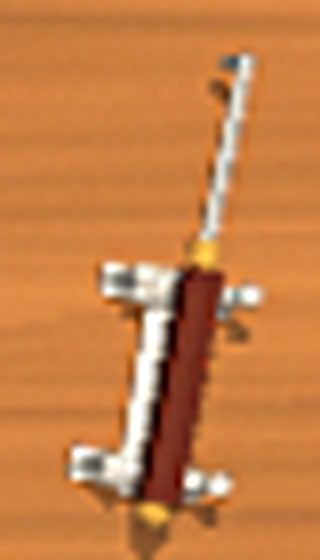

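View pics/t19c.png

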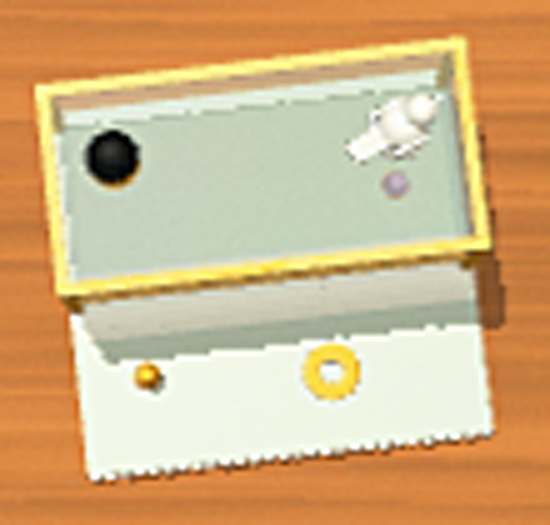

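View pics/s19c.png

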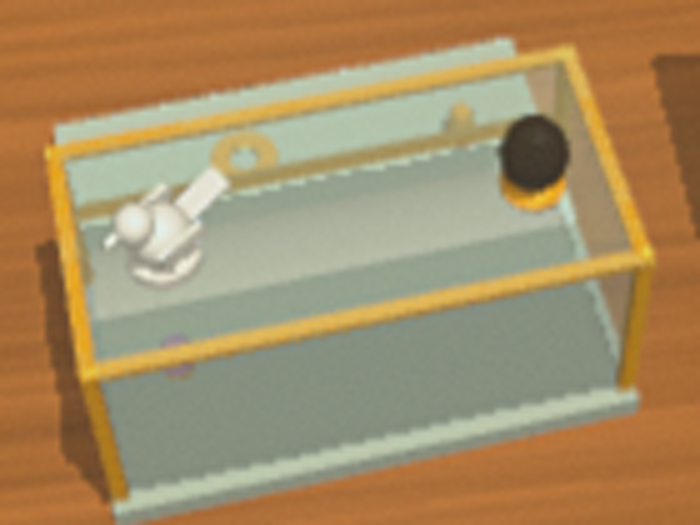

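The hook lies on both bars between the horns, parallel to the rest. The collar lies flat in the open at top crop (331,372), and thimbles, egg, bird and door look unchanged. Last come the numeric checks, then the hand-in.

```bash
python3 - <<'E'
from h import *
q=onz("top",un((331,372),(215,135),5),CASE[2]+2); print("collar top",w2case(q).round(1))
q=onz("side",un((245,153),(180,185),5),CASE[2]+2); print("collar side",w2case(q).round(1))
T=lambda p:un(p,(360,185),8)
a=onz("top",T((204,270)),64); b=onz("top",T((161,498)),64); c=(a+b)/2; print("handle centre",c.round(1),"yaw",np.arctan2(a[1]-b[1],a[0]-b[0]).round(3))
for r in((473.4,-317.8),(476.8,-316.1)): print("dist to rest",np.hypot(c[0]-r[0],c[1]-r[1]).round(1))
A=cv2.imread("pics/top0.png").astype(int);B=cv2.imread("pics/t19_full.png").astype(int)
for n,(x0,y0,x1,y1) in dict(gilt=(238,203,252,217),lav=(289,167,299,177),egg=(230,158,246,175),bird=(283,150,306,170),knob=(105,222,140,242)).items():
    print(n,np.abs(A-B)[y0:y1,x0:x1].mean().round(2),np.abs(A-B)[y0:y1,x0:x1].max())
s=ctrl.sense(); print(s["time_s"],np.round(s["joint_velocities"],3),s["width"])
E
```

```text
collar top [-61.3 -33.1   2. ]
collar side [-66.4 -34.8   2. ]
handle centre [ 472.  -313.1   64. ] yaw -0.218
dist to rest 4.9
dist to rest 5.7
gilt 1.9 6
lav 2.68 8
egg 2.58 11
bird 2.38 8
knob 2.38 18
30.8 [ 0.007  0.004 -0.002 -0.003  0.    -0.003] 57.14517974746923
```

```bash
python3 - <<'E'
from plant import ctrl
print(ctrl.hand_in())
print(ctrl.sense()["time_s"])
E
```

```text
the job is handed in; nothing more can be done
None
the job is handed in; nothing more can be done
```

The collar is out in the open on the front of the shelf, the hook is back on its rest, and I handed the job in at about 31 s. The hand-in reports no verdict, so this rests on my own checks.

I gripped the hook at its handle and found by touch where the tip met the plate. Two more touches put the bead at about 5.8 mm high. I then lowered the tip into the collar's hole, drew the collar over the bead and lifted the tip out. The largest force I read on the glass was about 2.5 N, during the plate touch; the limit is 6 N. These are sampled, noisy readings (about 0.5 N), so a brief peak could have gone unseen.

**Last checks:**
- **Collar:** it lies flat at x ≈ −61 mm by the top camera and −66 mm by the side camera. The two disagree by 5 mm, but both are well inside the −95 to −32 mm window.
- **Hook:** it lies on both bars between the horns, with the handle centre about 5 mm from the middle of the rest. Its angle is about 0.03 rad off the rest's direction.
- **Ornaments and door:** the thimbles, egg, bird and cabinet knob look unchanged from the first picture.
- **Arm:** it is well clear and touching nothing.

**One disagreement:** the bead touches put its centre about 2.5 mm further into the case than the camera fit of the case did. That does not affect any of the results above.

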